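# Strip the pump strainers and rack their inserts to dry

## Task

Strip every pump strainer on the bench: lower each black housing over the push-out block so that its loose steel insert is pushed up out of the ring, lift the insert off from above and lay it flat on the drying tray, and put every empty housing in the parts tub; a housing may already be empty. When all the inserts are lying side by side on the tray, slide the tray fully home on the middle pair of runners of the drying rack. Leave the crock, the spray can and the tin where they stand.

Things in the scene. Friction and masses are not known exactly. Their poses are not given: they have to be found in the camera images.
- housing1: Strainer housing: black ribbed plastic ring open at both ends, outer diameter 60 mm, height 26 mm, bore 51 mm; at its foot a lip 4 mm thick narrows the opening to 40 mm. Starts on the bench, upright, with its insert inside unless that is absent. About 50 g. Origin: centre of its underside; z up along the ring's axis.
- housing1_mid (a point): Centre of housing1, on its axis, 13 mm above its underside.
- insert1: Loose round strainer insert of housing1 (absent if the housing is already empty): perforated steel disc, diameter 48 mm, thickness 10 mm, both faces alike, about 45 g. Starts lying on the lip in its housing, its top 12 mm below the housing's rim, with 1.5 mm play all round. Origin: centre of its underside; z along its axis.
- housing2: Strainer housing: black ribbed plastic ring open at both ends, outer diameter 60 mm, height 26 mm, bore 51 mm; at its foot a lip 4 mm thick narrows the opening to 40 mm. Starts on the bench, upright, with its insert inside unless that is absent. About 50 g. Origin: centre of its underside; z up along the ring's axis.
- housing2_mid (a point): Centre of housing2, on its axis, 13 mm above its underside.
- insert2: Loose round strainer insert of housing2 (absent if the housing is already empty): perforated steel disc, diameter 48 mm, thickness 10 mm, both faces alike, about 45 g. Starts lying on the lip in its housing, its top 12 mm below the housing's rim, with 1.5 mm play all round. Origin: centre of its underside; z along its axis.
- housing3: Strainer housing: black ribbed plastic ring open at both ends, outer diameter 60 mm, height 26 mm, bore 51 mm; at its foot a lip 4 mm thick narrows the opening to 40 mm. Starts on the bench, upright, with its insert inside unless that is absent. About 50 g. Origin: centre of its underside; z up along the ring's axis.
- housing3_mid (a point): Centre of housing3, on its axis, 13 mm above its underside.
- insert3: Loose round strainer insert of housing3 (absent if the housing is already empty): perforated steel disc, diameter 48 mm, thickness 10 mm, both faces alike, about 45 g. Starts lying on the lip in its housing, its top 12 mm below the housing's rim, with 1.5 mm play all round. Origin: centre of its underside; z along its axis.
- block: Push-out block, fixed to the bench: round steel foot, diameter 90 mm, 8 mm thick, with an aluminium stub of diameter 34 mm (2.5 mm chamfer) on its centre, top 54 mm above the bench. A housing lowered over the stub rests on the foot (rim 34 mm above the bench) and its insert stays on the stub (underside at 54 mm, top at 64 mm). Origin: centre of the foot's underside.
- tray: Drying tray: perforated aluminium sheet, 196 mm (x) by 150 mm (y), floor 4 mm thick, lips 3 mm thick standing 12 mm above the underside on all sides; upright pull on its front (-y) edge. Its +y edge goes into the rack first. 0.2 kg; lifted by the pull, the sheet hangs out in front. Starts on the bench in front of the rack. Origin: centre of its underside; z up.
- tray_pull (a point): Middle of the tray's pull, a flat upright steel plate 70 mm long (along the tray's x), 8 mm thick (along the tray's y), from 4 to 44 mm above the tray's underside; this point lies 71 mm from the tray's origin towards -y and 30 mm above the underside.
- rack: Drying rack, fixed to the bench: slotted-angle sides 205 mm high with three pairs of runners, ledge tops 50, 110 and 170 mm above the bench; open at the front (-y) and on top. The bottom pair holds another tray with sockets (up to 90 mm high), part of the rack; the others are empty. Origin: centre, at bench height; x across the runners, y the way the tray slides in, z up.
- rack_stop (a point): Middle of the front face of the stop bar at the back of the middle runners, 80 mm from the rack's origin towards +y, 118 mm above the bench. A tray pushed home touches it with its back edge (tray origin 5 mm from the rack's origin towards +y).
- rack_mid (a point): Centre between the middle runners, level with their ledge tops (110 mm above the bench), 70 mm before (-y) the rack's origin: the front edge of a tray fully home lies here. Ledges: 20 mm wide, 170 mm apart, from 90 mm before to 90 mm behind the origin. Upright webs beside them, 15 mm high, 204 mm apart, flared outward over the front 26 mm, guide the tray. The same for each pair.
- tub: Parts tub for the empty housings, grey plastic, fixed to the bench: open box 220 mm (x) by 160 mm (y) outside, 55 mm high, walls and floor 5 mm. Origin: centre of its underside.
- crock: Bystander: small stoneware crock with lid, diameter 80 mm, height 96 mm. Origin: centre of its underside.
- spraycan: Bystander: spray can, diameter 52 mm, height 160 mm. Origin: centre of its underside.
- tin: Bystander: flat green metal tin, 100 x 70 x 35 mm. Origin: centre of its underside.
Mind the look-alikes: they are no part of the job. Several things have the shape of the block; the one meant has the colours described above.

How it is judged:
On the way, in this order (a step that is already met when the one before it is completed fails the run):
1. a housing has been lowered over the push-out block onto its foot and its insert stands pushed up on top of the stub (((horizontal distance between insert1 and block below 0.012 m and z of insert1 in the frame of block between 0.05 and 0.058 m and horizontal distance between housing1 and block below 0.008 m and z of housing1 in the frame of block below 0.014 m) or (horizontal distance between insert2 and block below 0.012 m and z of insert2 in the frame of block between 0.05 and 0.058 m and horizontal distance between housing2 and block below 0.008 m and z of housing2 in the frame of block below 0.014 m) or (horizontal distance between insert3 and block below 0.012 m and z of insert3 in the frame of block between 0.05 and 0.058 m and horizontal distance between housing3 and block below 0.008 m and z of housing3 in the frame of block below 0.014 m))), for 0.2 s.
2. every insert lies flat on the tray's floor (x of insert1 in the frame of tray between -0.08 and 0.08 m and y of insert1 in the frame of tray between -0.057 and 0.063 m and z of insert1 in the frame of tray between 0 and 0.008 m and angle between the z axis of each of insert1, insert2, insert3 and the z axis of tray, either way round below 0.12 rad and x of insert2 in the frame of tray between -0.08 and 0.08 m and y of insert2 in the frame of tray between -0.057 and 0.063 m and z of insert2 in the frame of tray between 0 and 0.008 m and x of insert3 in the frame of tray between -0.08 and 0.08 m and y of insert3 in the frame of tray between -0.057 and 0.063 m and z of insert3 in the frame of tray between 0 and 0.008 m), for 0.2 s.
At the end, for the whole second after the job is handed in: The tray lies level on the middle runners of the rack (110 mm +-6 mm), its back edge within 10 mm of the stop bar; every insert present lies flat on the tray's floor (within 7 degrees, not stacked); every housing present is in the tub; all at rest (all of step 2 and x of tray in the frame of rack between -0.01 and 0.01 m and y of tray in the frame of rack above -0.005 m and z of tray in the frame of rack between 0.104 and 0.116 m and angle between the z axis of tray and the z axis of rack, either way round below 0.04 rad and x of housing1_mid in the frame of tub between -0.095 and 0.095 m and y of housing1_mid in the frame of tub between -0.065 and 0.065 m and z of each of housing1_mid, housing2_mid, housing3_mid in the frame of tub below 0.055 m and x of housing2_mid in the frame of tub between -0.095 and 0.095 m and y of housing2_mid in the frame of tub between -0.065 and 0.065 m and x of housing3_mid in the frame of tub between -0.095 and 0.095 m and y of housing3_mid in the frame of tub between -0.065 and 0.065 m and linear speed of each of tray, insert1, insert2, insert3, housing1, housing2, housing3 below 0.02 m/s); the robot touches nothing.
It fails at once if the crock is pushed more than 30 mm away or knocked over (distance of crock from where it was at the start of the episode above 0.03 m or angle between crock's own z axis and vertical above 0.5 rad).
It fails at once if the spraycan is pushed more than 30 mm away or knocked over (distance of spraycan from where it was at the start of the episode above 0.03 m or angle between spraycan's own z axis and vertical above 0.5 rad).
It fails at once if the tin is pushed more than 30 mm away or knocked over (distance of tin from where it was at the start of the episode above 0.03 m or angle between tin's own z axis and vertical above 0.5 rad).
Of insert1, insert2, insert3 only 2 to 3 are there at a start; the rules pass over those that are not, and their reading is None.
At some moment in a run one of housing1, housing2, housing3, tray may be knocked a few centimetres aside while the robot is not near it.
It also fails if it takes over 210 s, if anything falls off the work surface, if the arm or the gripper's body presses on something with over 40 N, if the wrist force passes 120 N, or if a joint passes its speed limit or range.

## Robot

A 6-joint arm with a two-finger parallel gripper is mounted at the origin on the work surface. World frame = base frame: x ahead of the robot, y to its left, z up, the work surface at z = 0. Lengths are in m, angles in rad, forces in N, time in s.
With the tool pointing down it reaches from about 0.35 to 0.775 m from the base axis. Payload 7.3 kg.
Tool frame: the origin (TCP) lies at the very end of the fingers, on their centre line; the grasp point (between the pads) lies 19 mm behind it; z points along the fingers, x is the direction in which the jaws open and shut, and the axes are right-handed (so a half turn about z gives the same grasp; the last joint's range is limited). The gripper opens to 92 mm and grips with 3 to 60 N. Pads are 19 mm wide; open, the fingers measure 130 mm over their backs; the gripper's body (75 mm by 190 mm) begins 47 mm behind the grasp point.
Start: joints at [-1.454, 0.342, 1.524, -0, 1.275, -0.146], TCP at [0.136, -0.507, 0.188] pointing down, gripper open.
Joint ranges: [-2.53, 2.53], [-0.77, 2.02], [0.04, 2.7], [-1, 4.14], [0.28, 2.66], [-3.11, 3.11]. Speed limits (rad/s): [2.57, 2.57, 3.14, 3.14, 3.14, 3.14].

## Interface

Orientations are given as [roll, pitch, yaw] about the fixed x, y, z axes, in that order (R = Rz(yaw) Ry(pitch) Rx(roll)).
In Python, from cell import robot, read_camera, nets gives the robot as it stands. The module is installed in compiled form; this text tells all that it offers.
- The arm moves only by the tool carry_out, never from a script. Its arguments are lists of equal length, an entry for each row: "translation": the shift along the tool's x, y, z in m, a list of three; "turn": the turn, a rotation vector about the tool's x, y, z in rad, a list of three; "gripper": the gripper's target within -1 to 1 (shut at 1, half-way at 0, fully open at -1). A call has 1 to 10 rows; each row shifts and turns the commanded pose from where the row before left it, along the tool's axes as they then stand; what a row does not reach is not made up. A row lasts 1/10 s, in which the tool goes at most 50 mm and 8.59 degrees, less where a joint would pass 70% of its speed; a pose out of reach is approached as far as the arm can. A call with a gripper value outside its range is refused whole. The fingers move at their own pace and stop on an object; "squeeze" is the grip in N (left out, the last holds). Time passes only in rows, so rows that do not move let the fingers close. It gives the time, the measured TCP pose, the force and the opening at its end, in the units of the state.
- robot.observe(): the state, without advancing time (a new reading comes with each control period).
- read_camera(name): name is "scene" or "top" or "wrist"; returns a dict with "img" (384x512x3 uint8, red, green, blue), "fx", "fy", "cx", "cy" (pixels), "world_from_camera" (4x4, takes a point from camera to world coordinates). Camera axes: x right, y down, z forward; pixel columns grow to the right and rows downward; lengths in m; the calibration is good to about 2 mm. A picture is of the moment at which its call begins. There is no depth.
- robot.hand_in(): hands the job in, once; it reports no verdict.
Trained networks look in a picture, given as the dict that the camera call returned (one of the last four; its "shot" number tells which), for a name from the list of things; names that differ only in an ending like _2 or _b are one class to them, and where a whole thing is asked for, a point or a joint stands for the part that bears it (a point fixed in the world has none). Each returns a list of dicts, best first, with "score" (0 to 1); they miss things now and then, are a little off and sometimes report something else, mostly with a low value. They report only what shows in the picture. A call takes as long as a camera call. They do not tell look-alikes from the thing itself.
- nets.regions_of(picture, name): "region" (384x512 bool, what is visible of it) and "pixel" ([column, row] in pixels, amid what is visible of it).
- nets.tip_of(picture, name): "pixel" ([column, row] in pixels: a listed point, or the origin of a listed thing).
The state is a dict: "time": time; "qpos": joint angles; "qvel": joint speeds; "joint_efforts": joint torques, N m; "tool_pos": TCP position; "tool_rot": TCP orientation; "contact_force": force on the tool from outside, world axes, zero at the start; "torque": the same for the moment, N m; "opening": finger opening in m.
Only numpy, scipy, OpenCV 4.12 (cv2) and the standard library are available. Lean on these libraries where they do the work, as an engineer would, in place of code of your own. Each camera call takes 0.05 s, during which the arm holds its last target. There are 200 camera calls.

## Working session

There is one attempt and no reset: what is moved stays moved. The work goes in short steps, Python scripts to look and compute and a tool call to move; the robot and the scene stay as the last step left them, time stands still between calls to the robot, and variables do not carry over. Pictures are saved under pics/ and viewed, about 12 in all and at most 16, crops included, and the job is handed in when it is done.

Besides the shell and the picture viewer there is one more tool, called after "Call:" in YAML: its name, and indented under it one key for each argument. carry_out: Moves the arm, as the interface text tells. Its arguments: {"type":"object","properties":{"translation":{"type":"array","items":{"type":"array","items":{"type":"number"}}},"turn":{"type":"array","items":{"type":"array","items":{"type":"number"}}},"gripper":{"type":"array","items":{"type":"number"}},"squeeze":{"type":"number"}},"required":["translation","turn","gripper"]}

```bash
mkdir -p pics
cat > h.py <<'E'
import numpy as np, cv2
from cell import robot, read_camera, nets
from scipy.spatial.transform import Rotation as R
def save(p,name,crop=None,scale=1):
    im=p["img"][:,:,::-1]
    if crop: im=im[crop[1]:crop[3],crop[0]:crop[2]]
    cv2.imwrite("pics/"+name,cv2.resize(im,None,fx=scale,fy=scale,interpolation=cv2.INTER_CUBIC))
def ray(p,px):
    T=np.array(p["world_from_camera"]); d=T[:3,:3]@np.array([(px[0]-p["cx"])/p["fx"],(px[1]-p["cy"])/p["fy"],1.]); return T[:3,3],d
def at(p,px,z):
    o,d=ray(p,px); return o+d*(z-o[2])/d[2]
def proj(p,X):
    T=np.linalg.inv(np.array(p["world_from_camera"])); c=T[:3,:3]@np.array(X)+T[:3,3]
    return [p["fx"]*c[0]/c[2]+p["cx"],p["fy"]*c[1]/c[2]+p["cy"]]
E
python3 - <<'E'
from h import *
s=robot.observe(); print({k:np.round(s[k],3) for k in s})
for n in ["scene","top","wrist"]:
    p=read_camera(n); save(p,n+"0.png",None,1.5 if n!="wrist" else 1); print(n,np.round(p["world_from_camera"],3).tolist(),p["fx"],p["cx"],p["cy"])
    if n=="wrist": continue
    zs=dict(housing1=0,housing1_mid=.013,block=0,tray=0,tray_pull=.03,rack=0,rack_stop=.118,rack_mid=.11,tub=0,crock=0,spraycan=0,tin=0)
    for k,z in zs.items():
        for d in nets.tip_of(p,k)[:5]:
            print(n,k,round(d["score"],2),np.round(d["pixel"]),np.round(at(p,d["pixel"],z),3))
E
```

```text
{'time': np.float64(0.0), 'qpos': array([-1.454,  0.343,  1.525,  0.   ,  1.275, -0.146]), 'qvel': array([0.001, 0.001, 0.   , 0.   , 0.001, 0.   ]), 'joint_efforts': array([ 1.0000e-03, -4.3125e+01, -2.4422e+01,  7.2000e-02,  5.6000e-02,
       -0.0000e+00]), 'tool_pos': array([ 0.136, -0.506,  0.187]), 'tool_rot': array([-3.141e+00,  2.000e-03, -1.308e+00]), 'contact_force': array([-0.442, -0.22 ,  0.646]), 'torque': array([ 0.035, -0.007,  0.012]), 'opening': np.float64(0.092)}
scene [[-0.104, 0.783, -0.614, 1.154], [0.995, 0.082, -0.064, 0.138], [0.0, -0.617, -0.787, 0.92], [0.0, 0.0, 0.0, 1.0]] 379.717901946112 253.0870634788777 190.96109970199294
scene housing1 0.61 [172. 187.] [ 0.446 -0.19  -0.   ]
scene housing1 0.56 [202. 241.] [ 0.628 -0.06   0.   ]
scene housing1 0.54 [370. 208.] [0.464 0.417 0.   ]
scene housing1 0.53 [167. 223.] [ 0.579 -0.173  0.   ]
scene housing1_mid 0.71 [175. 186.] [ 0.454 -0.175  0.013]
scene housing1_mid 0.56 [201. 239.] [ 0.631 -0.062  0.013]
scene block 0.93 [225. 203.] [ 0.492 -0.015 -0.   ]
scene block 0.78 [212. 162.] [ 0.331 -0.082  0.   ]

[... 1476 characters left out ...]
1. 209.] [0.537 0.54  0.118]
top rack_mid 0.7 [144. 202.] [0.545 0.375 0.11 ]
top tub 0.77 [418. 206.] [ 0.499 -0.397  0.   ]
top tub 0.63 [348. 225.] [ 0.458 -0.185  0.   ]
top tub 0.38 [300. 172.] [ 0.627 -0.064  0.   ]
top tub 0.19 [323. 131.] [ 0.752 -0.146 -0.   ]
top crock 0.81 [243. 134.] [0.76  0.098 0.   ]
top spraycan 0.82 [376. 136.] [ 0.723 -0.303  0.   ]
top spraycan 0.55 [292. 218.] [ 0.489 -0.025  0.   ]
top tin 0.93 [324. 133.] [ 0.744 -0.147  0.   ]
top tin 0.18 [342. 180.] [ 0.592 -0.185  0.   ]
wrist [[0.261, -0.931, -0.254, 0.205], [-0.965, -0.252, -0.069, -0.489], [0.001, 0.263, -0.965, 0.386], [0.0, 0.0, 0.0, 1.0]] 296.42359185965125 255.83191095352197 188.3010428981078
```

View pics/scene0.png

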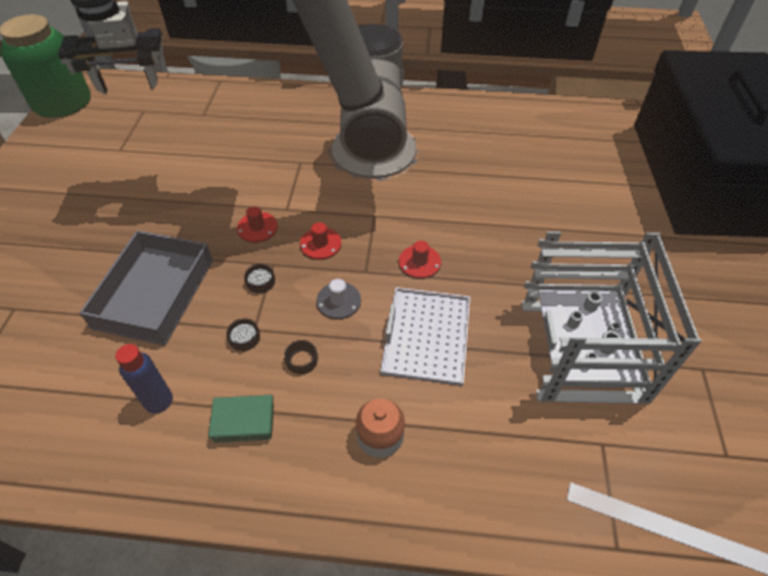

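View pics/top0.png

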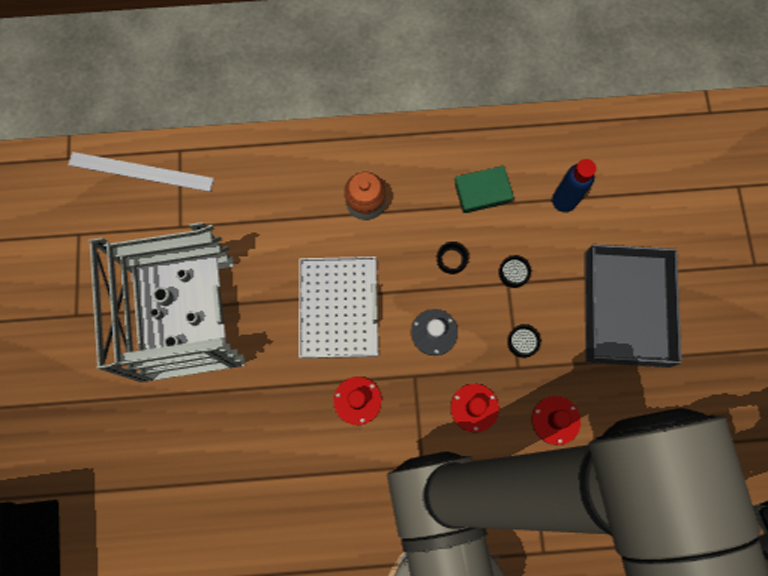

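The aluminium block is at about (0.49, -0.025). Two housings hold inserts, at scene pixels (259,279) and (243,334) as displayed, and the one at (301,357) is empty. The tray is at (0.54, 0.16), the rack at (0.54, 0.45) and the tub at (0.50, -0.39). The red blocks are decoys. I'll move over housing A.

Call:
carry_out:
  translation:
    - [0,0,0]
    - [0,0,0]
    - [-0.032,-0.0316,0]
    - [-0.032,-0.0316,0]
    - [-0.032,-0.0316,0]
    - [-0.032,-0.0316,0]
    - [-0.032,-0.0316,0]
    - [-0.032,-0.0316,0]
    - [-0.032,-0.0316,0]
    - [-0.032,-0.0316,0]
  turn:
    - [0,0,0.1315]
    - [0,0,0.1315]
    - [0,0,0]
    - [0,0,0]
    - [0,0,0]
    - [0,0,0]
    - [0,0,0]
    - [0,0,0]
    - [0,0,0]
    - [0,0,0]
  gripper: [-1,-1,-1,-1,-1,-1,-1,-1,-1,-1]
  squeeze: 15

```text
time: 2.35
tool_pos: [0.3904, -0.2496, 0.1878]
tool_rot: [-3.141, -0.001, -1.571]
contact_force: [0.5, -0.2, -0.4]
opening: 0.0922
```

Call:
carry_out:
  translation:
    - [-0.032,-0.0316,0]
    - [-0.032,-0.0316,0]
    - [0,0,0]
    - [0,0,0]
  turn:
    - [0,0,0]
    - [0,0,0]
    - [0,0,0]
    - [0,0,0]
  gripper: [-1,-1,-1,-1]

```text
time: 2.75
tool_pos: [0.4528, -0.1863, 0.1874]
tool_rot: [3.141, -0.0, -1.568]
contact_force: [-0.4, 0.1, 0.0]
opening: 0.0918
```

```bash
cat >> h.py <<'E'
def look(names,z,cam="wrist",n=4):
    p=read_camera(cam)
    for k in names:
        for d in nets.regions_of(p,k)[:n]:
            if d["score"]<.3: continue
            m=d["region"].astype(np.uint8); c=max(cv2.findContours(m,0,2)[0],key=cv2.contourArea)
            if len(c)<6: continue
            e=cv2.minAreaRect(cv2.convexHull(c)); print("reg",k,round(d["score"],2),int(m.sum()),np.round(e[0],1),np.round(e[1],1),np.round(at(p,e[0],z),4))
        for d in nets.tip_of(p,k)[:n]:
            if d["score"]>.3: print("tip",k,round(d["score"],2),np.round(d["pixel"],1),np.round(at(p,d["pixel"],z),4))
    return p
def st():
    s=robot.observe(); print(round(float(s["time"]),1),"pos",np.round(s["tool_pos"],4),"rot",np.round(s["tool_rot"],3),"F",np.round(s["contact_force"],1),"op",round(float(s["opening"]),4))
E
python3 - <<'E'
from h import *
st(); p=look(["housing1_mid","block","insert1"],.013); save(p,"w1.png")
for x in [(.452,-.187,.026),(.49,-.025,.054)]: print(proj(p,x))
E
```

```text
2.8 pos [ 0.4528 -0.1863  0.1874] rot [ 3.141 -0.    -1.568] F [-0.4  0.1  0. ] op 0.0918
reg housing1_mid 0.74 803 [254.8 168.3] [48.1 47.4] [ 0.4487 -0.1852  0.013 ]
reg housing1_mid 0.74 30292 [433.8 119.6] [162.  211.5] [ 0.5102 -0.4045  0.013 ]
reg block 0.97 828 [192.  232.5] [29. 36.] [ 0.3596 -0.1003  0.013 ]
reg block 0.77 988 [ 25.5 209. ] [24. 51.] [0.3925 0.1189 0.013 ]
reg block 0.55 1285 [284.5 288. ] [24. 59.] [ 0.274  -0.2284  0.013 ]
reg block 0.37 1033 [253.7  47.6] [58.9 53.3] [ 0.5903 -0.1836  0.013 ]
tip block 0.9 [121.5 138.9] [ 0.4853 -0.0192  0.013 ]
tip block 0.86 [179.3 246.5] [ 0.3387 -0.0817  0.013 ]
tip block 0.84 [ 21.7 228.2] [0.3651 0.1295 0.013 ]
tip block 0.55 [281.6 266.6] [ 0.3083 -0.2233  0.013 ]
reg insert1 0.65 1034 [254.  167.5] [35. 36.] [ 0.4496 -0.1843  0.013 ]
reg insert1 0.6 1501 [253.5  49.5] [45. 41.] [ 0.5883 -0.1834  0.013 ]
tip insert1 0.68 [254.3  46.9] [ 0.591  -0.1843  0.013 ]
tip insert1 0.6 [252.5 167.1] [ 0.4502 -0.1824  0.013 ]
tip insert1 0.47 [256.5 162.8] [ 0.4557 -0.1874  0.013 ]
[np.float64(256.15924424745947), np.float64(167.69307917511)]
[np.float64(110.12472279980261), np.float64(138.42794345216114)]
```

View pics/w1.png

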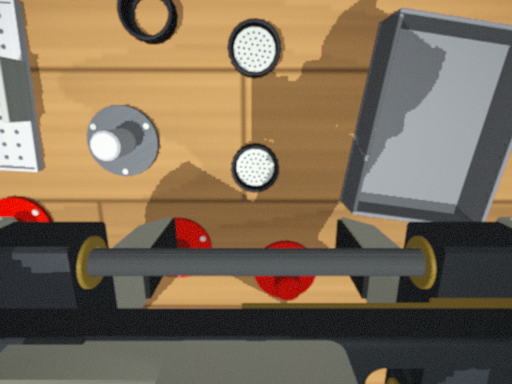

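The wrist view shows housing A at (255,168), B at (255,48), the empty C at (148,16), the foot at (123,140) and the stub top at (104,146).

Run:
```python
from h import *
p=read_camera("wrist"); im=p["img"].astype(int); print(im[140,145],im[146,104],im[48,230],im[184,250])
def blob(mask,box):
    m=np.zeros(mask.shape,np.uint8); x0,y0,x1,y1=box; m[y0:y1,x0:x1]=mask[y0:y1,x0:x1]
    c=max(cv2.findContours(m,0,1)[0],key=cv2.contourArea); return cv2.fitEllipse(cv2.convexHull(c))
dark=im.max(2)<45
for n,b in dict(A=(225,138,285,198),B=(222,12,290,85)).items():
    e=blob(dark,b); print(n,np.round(e,1) if 0 else e, at(p,e[0],.026),at(p,e[0],.018))
w=im.min(2)>225
e=blob(w,(80,120,125,170)); print("stub",e,at(p,e[0],.054))
f=(im.max(2)-im.min(2)<25)&(im.max(2)<200)&(im.max(2)>60)
e=blob(f,(80,95,170,180)); print("foot",e,at(p,e[0],.007))
```

```text
[137 145 149] [251 254 250] [42 44 43] [178 184 179]
A ((254.35250854492188, 166.41844177246094), (43.66258239746094, 45.47742462158203), 162.43605041503906) [ 0.45281062 -0.18641135  0.026     ] [ 0.45125198 -0.1863753   0.018     ]
B ((251.57440185546875, 46.061485290527344), (45.73264694213867, 49.07449722290039), 176.28567504882812) [ 0.58885953 -0.18360654  0.026     ] [ 0.59032599 -0.18350812  0.018     ]
stub ((102.31270599365234, 145.85922241210938), (24.14159393310547, 28.181673049926758), 138.6793212890625) [ 0.48173846 -0.01688917  0.054     ]
foot ((121.34107971191406, 139.88198852539062), (66.99625396728516, 74.6340103149414), 130.1573028564453) [ 0.48344267 -0.01779193  0.007     ]
```

Call:
carry_out:
  translation:
    - [0,0.001,0.045]
    - [0,0,0.045]
    - [0,0,0.045]
    - [0,0,0.03]
    - [0,0,0.0165]
    - [0,0,0]
    - [0,0,0]
    - [0,0,0]
    - [0,0,0]
    - [0,0,0]
  turn:
    - [0,0,0]
    - [0,0,0]
    - [0,0,0]
    - [0,0,0]
    - [0,0,0]
    - [0,0,0]
    - [0,0,0]
    - [0,0,0]
    - [0,0,0]
    - [0,0,0]
  gripper: [-1,-1,-1,-1,-1,-1,0.4,0.4,0.4,0.4]
  squeeze: 15

```text
time: 4.15
tool_pos: [0.452, -0.1874, 0.0069]
tool_rot: [-3.14, -0.001, -1.571]
contact_force: [-0.6, 0.3, 0.7]
opening: 0.0648
```

Call:
carry_out:
  translation:
    - [0,0,0]
    - [0,0,0]
    - [0,0,-0.02]
    - [0,0,-0.045]
    - [0,0,-0.045]
    - [0,0,0]
    - [0,0,0]
  turn:
    - [0,0,0]
    - [0,0,0]
    - [0,0,0]
    - [0,0,0]
    - [0,0,0]
    - [0,0,0]
    - [0,0,0]
  gripper: [0.5,0.5,0.5,0.5,0.5,0.5,0.5]

```text
time: 4.85
tool_pos: [0.4519, -0.1873, 0.1169]
tool_rot: [-3.139, -0.001, -1.571]
contact_force: [0.4, -0.6, -0.1]
opening: 0.0227
```

Run:
```python
from h import *
st(); p=read_camera("wrist"); save(p,"w2.png")
im=p["img"].astype(int); dark=(im.max(2)<45).astype(np.uint8); 
print([ (np.round(cv2.boundingRect(c),0)) for c in cv2.findContours(dark,0,2)[0] if cv2.contourArea(c)>300])
s=robot.observe(); print(proj(p,list(s["tool_pos"][:2])+[s["tool_pos"][2]+.02]))
```

```text
4.8 pos [ 0.4519 -0.1873  0.1169] rot [-3.139e+00 -1.000e-03 -1.571e+00] F [ 0.4 -0.6 -0.1] op 0.0227
[array([  0, 309, 512,  34]), array([100, 223, 112,  33]), array([301, 222, 115,  32]), array([113,   0,  42,  28])]
[np.float64(254.7943081827116), np.float64(222.31590607511995)]
```

View pics/w2.png

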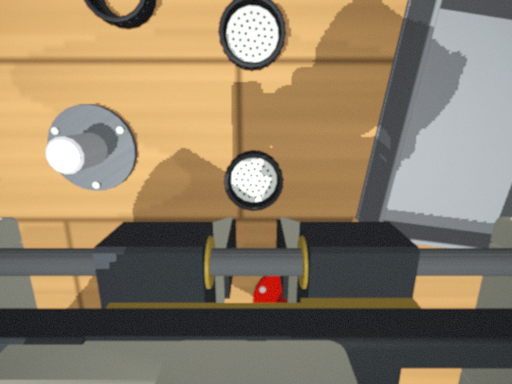

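Missed: the fingers shut to 23 mm on nothing, and housing A still stands at (254,180). I'll recompute its position.

Run:
```python
from h import *
for cam in ["wrist","scene","top"]:
    p=read_camera(cam)
    if cam=="wrist": print(at(p,(253.5,180),.026), at(p,(252,34),.026), np.round(p["world_from_camera"],3).tolist(), robot.observe()["tool_pos"])
    for k in ["housing1"]:
        for d in nets.regions_of(p,k)[:4]:
            ys,xs=np.nonzero(d["region"]); q=((xs.min()+xs.max())/2,(ys.min()+ys.max())/2)
            print(cam,k,round(d["score"],2),q,len(xs),np.round(at(p,q,.013),4))
    if cam!="wrist": save(p,cam+"1.png",(90,140,290,290) if cam=="scene" else (200,140,400,290),4)
```

```text
[ 0.45210671 -0.18473013  0.026     ] [ 0.5844558  -0.18354304  0.026     ] [[0.001, -0.965, -0.263, 0.522], [-1.0, -0.001, -0.001, -0.187], [0.0, 0.263, -0.965, 0.314], [0.0, 0.0, 0.0, 1.0]] [ 0.45065681 -0.18659094  0.11496881]
wrist housing1 0.94 (np.float64(254.0), np.float64(180.0)) 1178 [ 0.4489 -0.1852  0.013 ]
wrist housing1 0.93 (np.float64(119.5), np.float64(13.5)) 1087 [ 0.604  -0.0634  0.013 ]
wrist housing1 0.71 (np.float64(252.0), np.float64(35.0)) 1748 [ 0.5864 -0.1834  0.013 ]
scene housing1 0.73 (np.float64(162.0), np.float64(222.5)) 193 [ 0.5876 -0.1816  0.013 ]
scene housing1 0.64 (np.float64(173.0), np.float64(184.0)) 193 [ 0.4456 -0.1835  0.013 ]
scene housing1 0.59 (np.float64(200.5), np.float64(237.0)) 200 [ 0.6234 -0.0635  0.013 ]
scene housing1 0.39 (np.float64(161.0), np.float64(278.5)) 1288 [ 0.756  -0.1411  0.013 ]
top housing1 0.61 (np.float64(301.0), np.float64(171.5)) 276 [ 0.6243 -0.065   0.013 ]
top housing1 0.49 (np.float64(342.5), np.float64(180.5)) 162 [ 0.5877 -0.1832  0.013 ]
```

View pics/scene1.png

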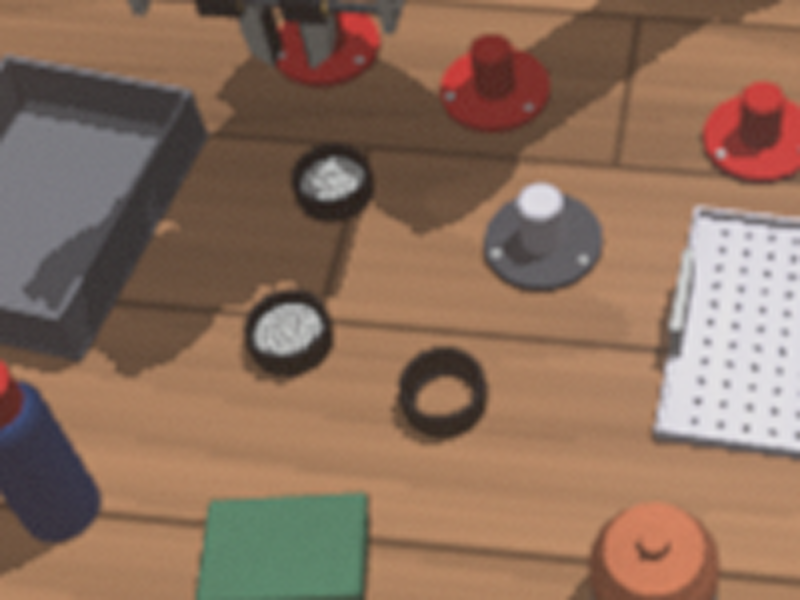

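Call:
carry_out:
  translation:
    - [0,0,0]
    - [0,0,0]
    - [0,0,0]
    - [0,0,0]
    - [0,0,0]
    - [0,0,0]
    - [0,0,0]
    - [-0.001,0,0]
    - [0,0,0]
    - [0,0,0]
  turn:
    - [0,0,0]
    - [0,0,0]
    - [0,0,0]
    - [0,0,0]
    - [0,0,0]
    - [0,0,0]
    - [0,0,0]
    - [0,0,0]
    - [0,0,0]
    - [0,0,0]
  gripper: [-1,-1,-1,-1,-1,-1,-1,-1,-1,-1]

```text
time: 6.2
tool_pos: [0.4514, -0.186, 0.116]
tool_rot: [3.142, -0.0, -1.571]
contact_force: [-1.2, 0.1, -0.7]
opening: 0.0914
```

Call:
carry_out:
  translation:
    - [0,0,0.045]
    - [0,0,0.045]
    - [0,0,0.018]
    - [0,0,0.005]
    - [0,0,0]
    - [0,0,0]
    - [0,0,0]
    - [0,0,0]
    - [0,0,0]
    - [0,0,0]
  turn:
    - [0,0,0]
    - [0,0,0]
    - [0,0,0]
    - [0,0,0]
    - [0,0,0]
    - [0,0,0]
    - [0,0,0]
    - [0,0,0]
    - [0,0,0]
    - [0,0,0]
  gripper: [-1,-1,-1,-1,-1,0.4,0.4,0.4,0.4,0.4]
  squeeze: 30

```text
time: 7.2
tool_pos: [0.4517, -0.1862, 0.0034]
tool_rot: [-3.141, -0.0, -1.571]
contact_force: [-0.6, -0.1, 0.4]
opening: 0.0563
```

Call:
carry_out:
  translation:
    - [0,0,0]
    - [0,0,0]
    - [0,0,0]
    - [0,0,0]
    - [0,0,0]
  turn:
    - [0,0,0]
    - [0,0,0]
    - [0,0,0]
    - [0,0,0]
    - [0,0,0]
  gripper: [0.5,0.5,0.5,0.5,0.5]

```text
time: 7.7
tool_pos: [0.4515, -0.1861, 0.003]
tool_rot: [3.142, -0.0, -1.571]
contact_force: [0.2, -0.7, 0.0]
opening: 0.0233
```

Run:
```python
from h import *
st(); p=read_camera("scene"); save(p,"s2.png",(90,130,290,280),4); s=robot.observe(); print(proj(p,s["tool_pos"]))
```

```text
7.7 pos [ 0.4515 -0.1861  0.003 ] rot [ 3.142 -0.    -1.571] F [ 0.2 -0.7  0. ] op 0.0233
[np.float64(172.26282572759905), np.float64(187.44095604750038)]
```

View pics/s2.png

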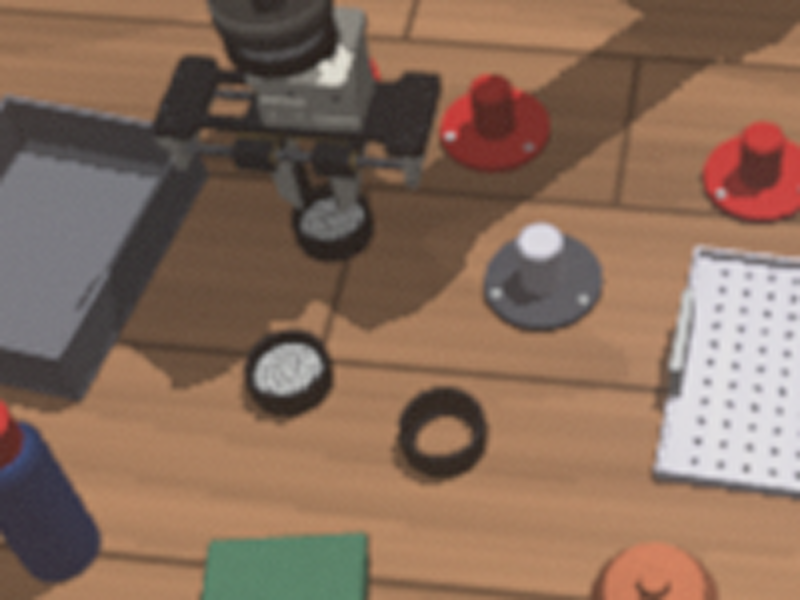

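Run:
```python
from h import *
w=read_camera("wrist"); p=read_camera("scene"); s=robot.observe()
def mk(p,pts,crop,sc):
    im=cv2.resize(p["img"][crop[1]:crop[3],crop[0]:crop[2],::-1],None,fx=sc,fy=sc,interpolation=cv2.INTER_CUBIC)
    for i,x in enumerate(pts):
        u=proj(p,x); cv2.circle(im,(int((u[0]-crop[0])*sc),int((u[1]-crop[1])*sc)),3,[(0,0,255),(255,0,0),(0,255,0)][i],-1)
    return im
t=np.array(s["tool_pos"]); pts=[t,t+[0,.011,0],t+[0,0,.1]]
a=mk(w,pts,(150,150,350,330),4)[:600]; b=mk(p,pts,(140,130,210,205),8)[:600]
print(a.shape,b.shape)
cv2.imwrite("pics/c3.png",cv2.resize(np.hstack([a,cv2.resize(b,(560,600))]),(800,353)))
print(p["cx"],p["fx"],proj(p,t),w["world_from_camera"],t,s["qpos"])
```

```text
(600, 800, 3) (600, 560, 3)
253.0870634788777 379.717901946112 [np.float64(172.27091549119484), np.float64(187.4412590275242)] [[ 1.00441799e-03 -9.64763734e-01 -2.63115807e-01  5.22422464e-01]
 [-9.99999337e-01 -8.20722280e-04 -8.08063318e-04 -1.86103239e-01]
 [ 5.63645179e-04  2.63116444e-01 -9.64763919e-01  2.01144564e-01]
 [ 0.00000000e+00  0.00000000e+00  0.00000000e+00  1.00000000e+00]] [ 0.45147112 -0.18606034  0.0029833 ] [-5.47945297e-01  5.14831014e-01  1.84956583e+00 -1.34245552e-04
  7.77210423e-01  1.02306087e+00]
```

View pics/c3.png

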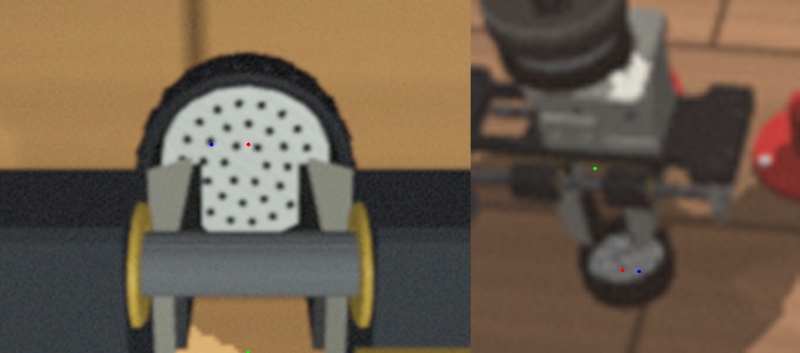

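Seen from two cameras, the fingertips look 20–30 mm above the reported TCP, and they shut above the ring. I'll open straddling the ring and check the real tip height.

Call:
carry_out:
  translation:
    - [0,0,-0.03]
    - [0,0,-0.03]
    - [0,0,0]
    - [0,0,0]
    - [0,0,0]
    - [0,0,0]
    - [0,0,0]
    - [0,0,0]
    - [0,0,0.03]
    - [0,0,0.03]
  turn:
    - [0,0,0]
    - [0,0,0]
    - [0,0,0]
    - [0,0,0]
    - [0,0,0]
    - [0,0,0]
    - [0,0,0]
    - [0,0,0]
    - [0,0,0]
    - [0,0,0]
  gripper: [-1,-1,-1,-1,-1,-1,-1,-1,-1,-1]

```text
time: 8.85
tool_pos: [0.4522, -0.1865, 0.0028]
tool_rot: [-3.139, -0.001, -1.571]
contact_force: [-0.1, -0.4, -0.5]
opening: 0.0914
```

Run:
```python
from h import *
st()
w=read_camera("wrist"); p=read_camera("scene"); s=robot.observe()
def mk(p,pts,crop,sc):
    im=cv2.resize(p["img"][crop[1]:crop[3],crop[0]:crop[2],::-1],None,fx=sc,fy=sc,interpolation=cv2.INTER_CUBIC)
    for i,x in enumerate(pts):
        u=proj(p,x); cv2.circle(im,(int((u[0]-crop[0])*sc),int((u[1]-crop[1])*sc)),3,[(0,0,255),(255,0,0),(0,255,0)][i],-1)
    return im
t=np.array(s["tool_pos"]); pts=[t,t+[0,.046,0],t+[0,-.046,0]]
a=mk(w,pts,(130,150,380,310),1.6*2); b=mk(p,pts,(130,130,220,205),8)
cv2.imwrite("pics/c4.png",np.vstack([cv2.resize(a,(560,358)),cv2.resize(b,(560,467))[150:392]]))
```

```text
8.8 pos [ 0.4522 -0.1865  0.0028] rot [-3.139e+00 -1.000e-03 -1.571e+00] F [-0.1 -0.4 -0.5] op 0.0914
```

View pics/c4.png

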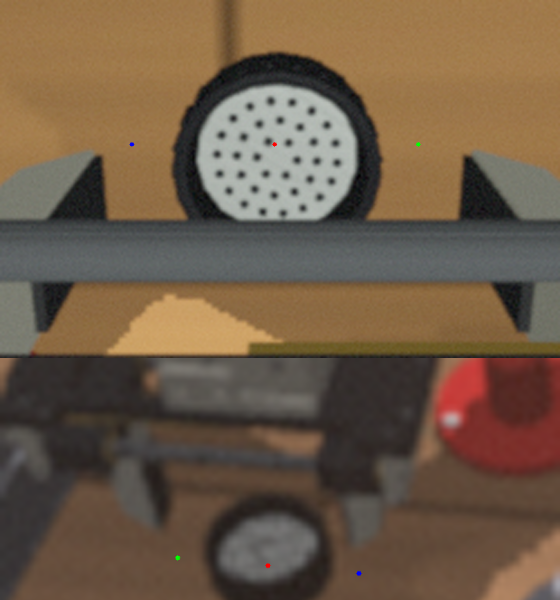

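The tips sit about 40 mm above the reported TCP: their inner edges are at (102,158) and (463,158), against the expected 132 and 418. I'll descend further, feeling for contact.

Call:
carry_out:
  translation:
    - [0,0,0.01]
    - [0,0,0.01]
    - [0,0,0]
    - [0,0,0]
  turn:
    - [0,0,0]
    - [0,0,0]
    - [0,0,0]
    - [0,0,0]
  gripper: [-1,-1,-1,-1]

```text
time: 9.35
tool_pos: [0.4517, -0.1862, -0.0166]
tool_rot: [-3.141, -0.0, -1.571]
contact_force: [0.3, 0.2, 0.1]
opening: 0.0917
```

Call:
carry_out:
  translation:
    - [0,0,0.003]
    - [0,0,0.002]
    - [0,0,0]
  turn:
    - [0,0,0]
    - [0,0,0]
    - [0,0,0]
  gripper: [-1,-1,-1]

```text
time: 9.65
tool_pos: [0.4514, -0.186, -0.022]
tool_rot: [3.142, -0.0, -1.571]
contact_force: [0.3, -0.5, -0.1]
opening: 0.0917
```

Call:
carry_out:
  translation:
    - [0,0,0.003]
    - [0,0,0.002]
    - [0,0,0]
  turn:
    - [0,0,0]
    - [0,0,0]
    - [0,0,0]
  gripper: [-1,-1,-1]

```text
time: 9.95
tool_pos: [0.4513, -0.1859, -0.0273]
tool_rot: [3.141, 0.0, -1.571]
contact_force: [-0.1, 0.8, 0.6]
opening: 0.0917
```

Call:
carry_out:
  translation:
    - [0,0,0.0015]
    - [0,0,0.0015]
    - [0,0,0]
  turn:
    - [0,0,0]
    - [0,0,0]
    - [0,0,0]
  gripper: [-1,-1,-1]

```text
time: 10.25
tool_pos: [0.4514, -0.186, -0.0302]
tool_rot: [3.141, 0.0, -1.571]
contact_force: [0.6, 0.8, 0.6]
opening: 0.0922
```

Call:
carry_out:
  translation:
    - [0,0,0.0015]
    - [0,0,0]
    - [0,0,0]
  turn:
    - [0,0,0]
    - [0,0,0]
    - [0,0,0]
  gripper: [-1,-1,-1]

```text
time: 10.55
tool_pos: [0.4514, -0.1861, -0.0315]
tool_rot: [3.142, -0.0, -1.571]
contact_force: [-1.1, 0.1, -0.4]
opening: 0.0916
```

Call:
carry_out:
  translation:
    - [0,0,0.0015]
    - [0,0,0]
    - [0,0,0]
  turn:
    - [0,0,0]
    - [0,0,0]
    - [0,0,0]
  gripper: [-1,-1,-1]

```text
time: 10.85
tool_pos: [0.4514, -0.1861, -0.033]
tool_rot: [3.142, -0.0, -1.571]
contact_force: [-0.4, -0.1, 0.3]
opening: 0.092
```

Call:
carry_out:
  translation:
    - [0,0,0.0015]
    - [0,0,0]
    - [0,0,0]
  turn:
    - [0,0,0]
    - [0,0,0]
    - [0,0,0]
  gripper: [-1,-1,-1]

```text
time: 11.15
tool_pos: [0.4514, -0.1861, -0.0345]
tool_rot: [3.142, -0.0, -1.571]
contact_force: [-0.9, -0.5, -0.4]
opening: 0.0918
```

Call:
carry_out:
  translation:
    - [0,0,0.001]
    - [0,0,0]
    - [0,0,0]
  turn:
    - [0,0,0]
    - [0,0,0]
    - [0,0,0]
  gripper: [-1,-1,-1]

```text
time: 11.45
tool_pos: [0.4515, -0.1861, -0.0355]
tool_rot: [-3.142, -0.0, -1.571]
contact_force: [-0.9, 0.0, -0.3]
opening: 0.0921
```

Now I'll close gently and see whether it grips.

Call:
carry_out:
  translation:
    - [0,0,0]
    - [0,0,0]
    - [0,0,0]
    - [0,0,0]
    - [0,0,0]
    - [0,0,0]
    - [0,0,0]
    - [0,0,0]
    - [0,0,0]
    - [0,0,0]
  turn:
    - [0,0,0]
    - [0,0,0]
    - [0,0,0]
    - [0,0,0]
    - [0,0,0]
    - [0,0,0]
    - [0,0,0]
    - [0,0,0]
    - [0,0,0]
    - [0,0,0]
  gripper: [0.5,0.5,0.5,0.5,0.5,0.5,0.5,0.5,0.5,0.5]
  squeeze: 20

```text
time: 12.45
tool_pos: [0.4515, -0.186, -0.0355]
tool_rot: [3.142, -0.0, -1.571]
contact_force: [0.1, 0.9, -0.6]
opening: 0.0601
```

Run:
```python
from h import *
st()
w=read_camera("wrist"); save(w,"w5.png",(130,130,380,310),2)
```

```text
12.4 pos [ 0.4515 -0.186  -0.0355] rot [ 3.142 -0.    -1.571] F [ 0.1  0.9 -0.6] op 0.0601
```

View pics/w5.png

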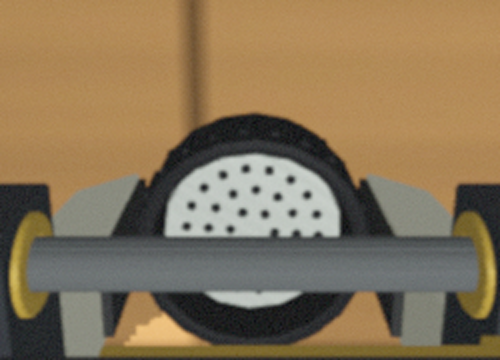

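Gripped: opening 60.1 mm. I'll lift and move near the block for a close look.

Call:
carry_out:
  translation:
    - [0,0,-0.02]
    - [0,0,-0.04]
    - [0,0,-0.04]
    - [0,0,-0.04]
    - [-0.042,0.003,0]
    - [-0.042,0.003,0]
    - [-0.042,0.003,0]
    - [-0.042,0.003,0]
    - [0,0,0]
    - [0,0,0]
  turn:
    - [0,0,0]
    - [0,0,0]
    - [0,0,0]
    - [0,0,0]
    - [0,0,0]
    - [0,0,0]
    - [0,0,0]
    - [0,0,0]
    - [0,0,0]
    - [0,0,0]
  gripper: [0.5,0.5,0.5,0.5,0.5,0.5,0.5,0.5,0.5,0.5]

```text
time: 13.5
tool_pos: [0.4395, -0.0173, 0.1045]
tool_rot: [-3.141, -0.0, -1.568]
contact_force: [-0.4, -0.0, -1.6]
opening: 0.0606
```

Run:
```python
from h import *
st()
p=read_camera("wrist"); save(p,"w6.png",(100,40,400,340),2)
s=robot.observe(); t=s["tool_pos"]
im=p["img"].astype(int)
def blob(mask,box):
    m=np.zeros(mask.shape,np.uint8); x0,y0,x1,y1=box; m[y0:y1,x0:x1]=mask[y0:y1,x0:x1]
    c=max(cv2.findContours(m,0,1)[0],key=cv2.contourArea); return cv2.fitEllipse(cv2.convexHull(c)),cv2.contourArea(c)
u=proj(p,(.483,-.0175,.054)); print(u)
e,a=blob(im.min(2)>225,(int(u[0])-35,max(0,int(u[1])-35),int(u[0])+35,int(u[1])+35)); print(e,a,at(p,e[0],.054))
```

```text
13.5 pos [ 0.4395 -0.0173  0.1045] rot [-3.141 -0.    -1.568] F [-0.4 -0.  -1.6] op 0.0606
[np.float64(255.8886975717438), np.float64(141.54024424803774)]Traceback (most recent call last):
  File "<stdin>", line 10, in <module>
  File "<stdin>", line 8, in blob
ValueError: max() iterable argument is empty
```

View pics/w6.png

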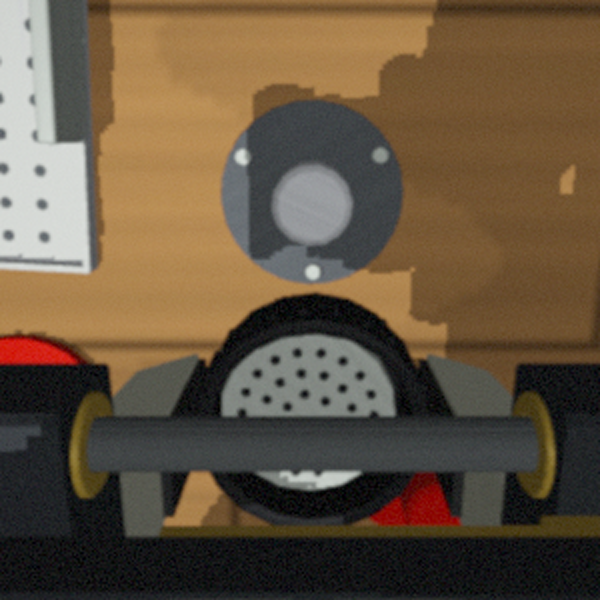

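Run:
```python
from h import *
p=read_camera("wrist"); t=np.array(robot.observe()["tool_pos"])
for n,o in dict(frontbase=(.03,.0355),frontrim=(.03,.0615),frontbore=(.0255,.0615),insback=(-.024,.0495),borebackrim=(-.0255,.0615),backrim=(-.03,.0615)).items():
    print(n,[ (round((proj(p,t+[o[0]+dx,0,o[1]])[1]-40)*2,1)) for dx in (-.003,0,.003)])
print("stub",at(p,(256.5,142),.054),"foot",at(p,(256,135.5),.008), t)
```

```text
frontbase [np.float64(294.9), np.float64(284.7), np.float64(274.3)]
frontrim [np.float64(322.9), np.float64(311.0), np.float64(299.0)]
frontbore [np.float64(340.4), np.float64(328.8), np.float64(316.9)]
insback [np.float64(490.4), np.float64(481.1), np.float64(471.7)]
borebackrim [np.float64(521.4), np.float64(511.6), np.float64(501.7)]
backrim [np.float64(535.9), np.float64(526.2), np.float64(516.5)]
stub [ 0.48285273 -0.01895107  0.054     ] foot [ 0.4840777  -0.01860395  0.008     ] [ 0.43974289 -0.01871803  0.10450082]
```

Call:
carry_out:
  translation:
    - [0,-0.025,0]
    - [0,-0.02,0]
    - [0,0,0.04]
    - [0,0,0.035]
    - [0,0,0]
    - [0,0,0]
    - [0,0,0]
  turn:
    - [0,0,0]
    - [0,0,0]
    - [0,0,0]
    - [0,0,0]
    - [0,0,0]
    - [0,0,0]
    - [0,0,0]
  gripper: [0.5,0.5,0.5,0.5,0.5,0.5,0.5]

```text
time: 14.3
tool_pos: [0.4859, -0.0189, 0.0311]
tool_rot: [-3.139, -0.001, -1.572]
contact_force: [-1.0, 0.1, -1.1]
opening: 0.0602
```

Call:
carry_out:
  translation:
    - [0,0,0.006]
    - [0,0,0.006]
    - [0,0,0.006]
    - [0,0,0.006]
    - [0,0,0]
    - [0,0,0]
  turn:
    - [0,0,0]
    - [0,0,0]
    - [0,0,0]
    - [0,0,0]
    - [0,0,0]
    - [0,0,0]
  gripper: [0.5,0.5,0.5,0.5,0.5,0.5]

```text
time: 14.9
tool_pos: [0.4843, -0.018, 0.0053]
tool_rot: [3.141, 0.0, -1.571]
contact_force: [-0.7, 0.6, 0.0]
opening: 0.0604
```

Call:
carry_out:
  translation:
    - [0,0,0.008]
    - [0,0,0.008]
    - [0,0,0.008]
    - [0,0,0.006]
    - [0,0,0]
    - [0,0,0]
  turn:
    - [0,0,0]
    - [0,0,0]
    - [0,0,0]
    - [0,0,0]
    - [0,0,0]
    - [0,0,0]
  gripper: [0.5,0.5,0.5,0.5,0.5,0.5]

```text
time: 15.5
tool_pos: [0.4844, -0.0181, -0.0247]
tool_rot: [3.141, 0.0, -1.571]
contact_force: [-0.2, 0.4, -0.9]
opening: 0.06
```

Call:
carry_out:
  translation:
    - [0,0,0.0015]
    - [0,0,0]
    - [0,0,0.0015]
    - [0,0,0]
  turn:
    - [0,0,0]
    - [0,0,0]
    - [0,0,0]
    - [0,0,0]
  gripper: [0.5,0.5,0.5,0.5]

```text
time: 15.9
tool_pos: [0.4847, -0.0181, -0.0274]
tool_rot: [-3.141, -0.0, -1.571]
contact_force: [0.9, 0.1, -0.3]
opening: 0.0603
```

Call:
carry_out:
  translation:
    - [0,0,0]
    - [0,0,0]
    - [0,0,0]
    - [0,0,0]
    - [0,0,0]
    - [0,0,0]
    - [0,0,-0.02]
    - [0,0,-0.02]
    - [0,0,0]
    - [0,0,0]
  turn:
    - [0,0,0]
    - [0,0,0]
    - [0,0,0]
    - [0,0,0]
    - [0,0,0]
    - [0,0,0]
    - [0,0,0]
    - [0,0,0]
    - [0,0,0]
    - [0,0,0]
  gripper: [-1,-1,-1,-1,-1,-1,-1,-1,-1,-1]

```text
time: 16.9
tool_pos: [0.4846, -0.0181, 0.0125]
tool_rot: [-3.141, -0.0, -1.571]
contact_force: [0.0, 0.1, 0.4]
opening: 0.0917
```

Run:
```python
from h import *
st()
w=read_camera("wrist"); p=read_camera("scene")
a=cv2.resize(w["img"][110:310,130:390,::-1],None,fx=2,fy=2,interpolation=2); b=cv2.resize(p["img"][155:230,190:260,::-1],(373,400),interpolation=2)
cv2.imwrite("pics/c7.png",cv2.resize(np.hstack([a,b]),(800,360)))
```

```text
16.9 pos [ 0.4846 -0.0181  0.0125] rot [-3.141 -0.    -1.571] F [0.  0.1 0.4] op 0.0917
```

View pics/c7.png

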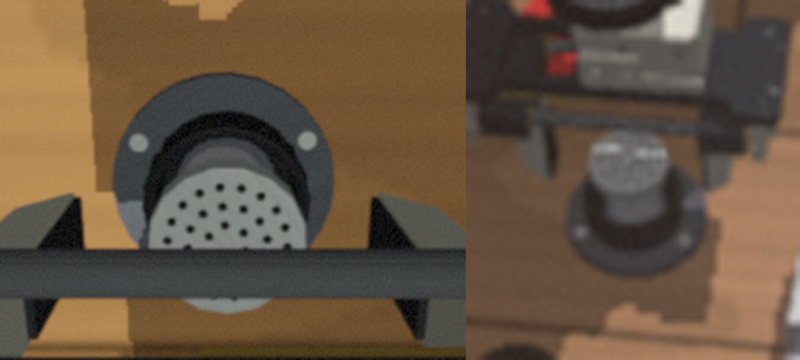

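The insert stands on the stub with the housing on the foot. I'll grip the insert.

Call:
carry_out:
  translation:
    - [0,0,-0.001]
    - [0,0,0]
    - [0,0,0]
    - [0,0,0]
    - [0,0,0]
    - [0,0,0]
    - [0,0,0]
    - [0,0,0]
    - [0,0,0]
    - [0,0,0]
  turn:
    - [0,0,0]
    - [0,0,0]
    - [0,0,0]
    - [0,0,0]
    - [0,0,0]
    - [0,0,0]
    - [0,0,0]
    - [0,0,0]
    - [0,0,0]
    - [0,0,0]
  gripper: [0.6,0.6,0.6,0.6,0.6,0.6,0.6,0.6,0.6,0.6]
  squeeze: 20

```text
time: 18.0
tool_pos: [0.4845, -0.0181, 0.0135]
tool_rot: [3.142, -0.0, -1.571]
contact_force: [-0.0, 0.3, 0.1]
opening: 0.0474
```

Call:
carry_out:
  translation:
    - [0,0,-0.02]
    - [0,0,-0.04]
    - [0,0,-0.04]
    - [0,0,0]
    - [0,0,0]
  turn:
    - [0,0,0]
    - [0,0,0]
    - [0,0,0]
    - [0,0,0]
    - [0,0,0]
  gripper: [0.6,0.6,0.6,0.6,0.6]

```text
time: 18.5
tool_pos: [0.4849, -0.0181, 0.1141]
tool_rot: [-3.14, -0.0, -1.571]
contact_force: [-0.7, -0.8, -1.6]
opening: 0.0473
```

Run:
```python
from h import *
st()
p=look(["tray","tray_pull"],.0)
p=look(["tray","tray_pull"],.004,"top"); im=p["img"].astype(int)
# tray rectangle in top view
w=((im.min(2)>150)&(im.max(2)-im.min(2)<30)).astype(np.uint8); w[:, :185]=0; w[:,275:]=0; w[:160]=0; w[250:]=0
m=cv2.morphologyEx(w,cv2.MORPH_CLOSE,np.ones((5,5)))
c=max(cv2.findContours(m,0,1)[0],key=cv2.contourArea); b=cv2.boxPoints(cv2.minAreaRect(c))
q=[at(p,x,.012)[:2] for x in b]; print("tray box",np.round(q,4).tolist(),np.mean(q,0))
```

```text
18.5 pos [ 0.4849 -0.0181  0.1141] rot [-3.14  -0.    -1.571] F [-0.7 -0.8 -1.6] op 0.0473
reg tray 0.72 30778 [ 77. 110.] [212. 154.] [0.5533 0.1637 0.    ]
tip tray 0.68 [ 78.2 117.4] [0.546  0.1636 0.    ]
reg tray_pull 0.78 30602 [ 77.  109.5] [211. 154.] [0.5538 0.1637 0.    ]
tip tray_pull 0.64 [135.5 123.8] [0.5396 0.1056 0.    ]
reg tray 0.66 3485 [224.4 204.2] [67.6 52.3] [0.5454 0.1658 0.004 ]
tip tray 0.81 [223.1 205.3] [0.5423 0.1698 0.004 ]
tip tray 0.35 [340.1 179.8] [ 0.5927 -0.1783  0.004 ]
reg tray_pull 0.68 3392 [224.4 204.4] [66.4 52.2] [0.5449 0.1659 0.004 ]
tip tray_pull 0.55 [248.8 199. ] [0.5554 0.0939 0.004 ]
tray box [[0.6464, 0.2381], [0.638, 0.0853], [0.4435, 0.0955], [0.4517, 0.2432]] [0.54491226 0.16550747]
```

Insert 1 is held at 47.4 mm. The tray is at about (0.544, 0.163) with yaw -0.053. I'll place it in the slot at about (0.499, 0.170).

Call:
carry_out:
  translation:
    - [-0.0377,-0.0028,0]
    - [-0.0377,-0.0028,0]
    - [-0.0377,-0.0028,0]
    - [-0.0377,-0.0028,0]
    - [-0.0377,-0.0027,0]
    - [0,0,0.04]
    - [0,0,0.04]
    - [0,0,0.035]
    - [0,0,0]
    - [0,0,0]
  turn:
    - [0,0,0]
    - [0,0,0]
    - [0,0,0]
    - [0,0,0]
    - [0,0,0]
    - [0,0,0]
    - [0,0,0]
    - [0,0,0]
    - [0,0,0]
    - [0,0,0]
  gripper: [0.6,0.6,0.6,0.6,0.6,0.6,0.6,0.6,0.6,0.6]

```text
time: 20.0
tool_pos: [0.4986, 0.1704, -0.0012]
tool_rot: [3.141, -0.0, -1.571]
contact_force: [0.8, -0.2, -0.0]
opening: 0.0472
```

Run:
```python
from h import *
st()
w=read_camera("wrist"); save(w,"w8.png",(0,0,512,384),1.2)
```

```text
20.0 pos [ 0.4986  0.1704 -0.0012] rot [ 3.141 -0.    -1.571] F [ 0.8 -0.2 -0. ] op 0.0472
```

View pics/w8.png

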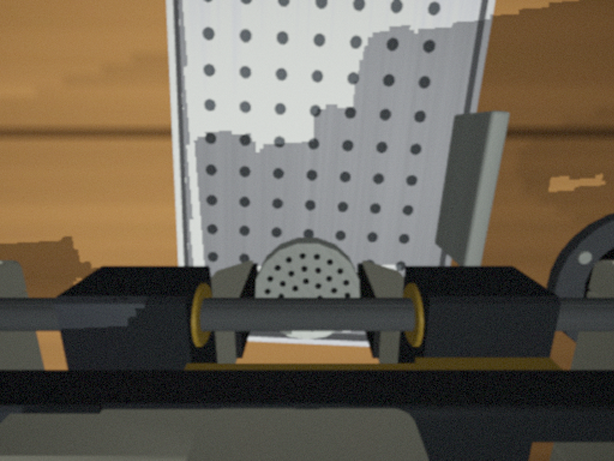

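Run:
```python
from h import *
p=read_camera("wrist")
for n,q in dict(near=(250,342),nearR=(360,348),L0=(169,10),L1=(179,260),R0=(494,0),R1=(478,110)).items(): print(n,at(p,np.array(q)/1.2,.012))
print("pulltop",at(p,np.array((505,113))/1.2,.044),at(p,np.array((482,262))/1.2,.044))
```

```text
near [0.44830714 0.20420041 0.012     ]
nearR [0.44428005 0.13862558 0.012     ]
L0 [0.6239443  0.23472063 0.012     ]
L1 [0.5001331  0.24158914 0.012     ]
R0 [0.62820214 0.08393219 0.012     ]
R1 [0.57974472 0.0852111  0.012     ]
pulltop [0.57692897 0.08854771 0.044     ] [0.51130029 0.08957077 0.044     ]
```

Call:
carry_out:
  translation:
    - [0,0,0.015]
    - [0,0,0.012]
    - [0,0,0.007]
    - [0,0,0]
    - [0,0,0]
  turn:
    - [0,0,0]
    - [0,0,0]
    - [0,0,0]
    - [0,0,0]
    - [0,0,0]
  gripper: [0.6,0.6,0.6,0.6,0.6]

```text
time: 20.6
tool_pos: [0.499, 0.1705, -0.0349]
tool_rot: [-3.14, 0.0, -1.571]
contact_force: [-0.9, -1.4, 2.8]
opening: 0.0472
```

Call:
carry_out:
  translation:
    - [0,0,0]
    - [0,0,0]
    - [0,0,0]
    - [0,0,-0.02]
    - [0,0,-0.04]
    - [0,0,-0.04]
    - [0,0,-0.02]
    - [0,0,0]
    - [0,0,0]
  turn:
    - [0,0,0]
    - [0,0,0]
    - [0,0,0]
    - [0,0,0]
    - [0,0,0]
    - [0,0,0]
    - [0,0,0]
    - [0,0,0]
    - [0,0,0]
  gripper: [-0.3,-0.3,-0.3,-0.3,-1,-1,-1,-1,-1]

```text
time: 21.5
tool_pos: [0.4981, 0.1703, 0.0841]
tool_rot: [3.141, -0.0, -1.571]
contact_force: [0.1, -0.0, -0.5]
opening: 0.0909
```

Run:
```python
from h import *
st()
p=look(["insert1"],.009)
p=look(["insert1","housing1"],.009,"top")
p=look(["insert1"],.009,"scene")
```

```text
21.5 pos [0.4981 0.1703 0.0841] rot [ 3.141 -0.    -1.571] F [ 0.1 -0.  -0.5] op 0.0909
reg insert1 0.75 2009 [255.5 184. ] [50.2 48.8] [0.4987 0.1704 0.009 ]
reg insert1 0.73 36518 [266.2 123.6] [189.4 224.1] [0.555  0.1607 0.009 ]
tip insert1 0.87 [256. 185.] [0.4977 0.1699 0.009 ]
reg insert1 0.72 144 [342.5 180. ] [12. 13.] [ 0.5902 -0.1843  0.009 ]
reg insert1 0.61 166 [300.8 171.3] [18.4 19.1] [ 0.6263 -0.0648  0.009 ]
tip insert1 0.72 [343.7 182.7] [ 0.5818 -0.1868  0.009 ]
tip insert1 0.72 [225.5 207.9] [0.533 0.163 0.009]
reg housing1 0.72 178 [301.5 171. ] [20. 19.] [ 0.6269 -0.0671  0.009 ]
reg housing1 0.65 8104 [108.6 201.7] [101.3  97.3] [0.5773 0.5008 0.009 ]
reg housing1 0.61 195 [342.5 180.5] [19.8 21.2] [ 0.5887 -0.1841  0.009 ]
reg housing1 0.56 211 [289.5 219.5] [21. 21.] [ 0.4849 -0.0184  0.009 ]
tip housing1 0.76 [289.1 217. ] [ 0.4923 -0.0179  0.009 ]
tip housing1 0.65 [300.7 171.2] [ 0.6264 -0.0647  0.009 ]
tip housing1 0.65 [342.5 179.8] [ 0.5908 -0.1843  0.009 ]
reg insert1 0.72 124 [162. 222.] [10. 14.] [ 0.5834 -0.1835  0.009 ]
reg insert1 0.46 163 [287.8 207.8] [14.5 13. ] [0.4958 0.1724 0.009 ]
reg insert1 0.37 1033 [253.5 285. ] [38. 31.] [0.7472 0.097  0.009 ]
tip insert1 0.78 [290.4 210.8] [0.5059 0.1806 0.009 ]
tip insert1 0.64 [162.1 224.3] [ 0.5911 -0.1812  0.009 ]
```

Call:
carry_out:
  translation:
    - [0.0377,0.0027,0]
    - [0.0377,0.0027,0]
    - [0.0377,0.0027,0]
    - [0.0377,0.0027,0]
    - [0.0376,0.0028,0]
    - [0,0,0]
    - [0,0,0.04]
    - [0,0,0.04]
    - [0,0,0.0315]
    - [0,0,0]
  turn:
    - [0,0,0]
    - [0,0,0]
    - [0,0,0]
    - [0,0,0]
    - [0,0,0]
    - [0,0,0]
    - [0,0,0]
    - [0,0,0]
    - [0,0,0]
    - [0,0,0]
  gripper: [-1,-1,-1,-1,-1,-1,-1,-1,-1,-1]

```text
time: 23.05
tool_pos: [0.4817, -0.0168, -0.0302]
tool_rot: [3.134, 0.002, -1.571]
contact_force: [0.2, 0.3, 0.5]
opening: 0.0922
```

Call:
carry_out:
  translation:
    - [0,0,0]
    - [0,0,0]
    - [0,0,0]
    - [0,0,0]
    - [0,0,0]
    - [0,0,0]
    - [0,0,0]
    - [0,0,0]
    - [0,0,0]
  turn:
    - [0,0,0]
    - [0,0,0]
    - [0,0,0]
    - [0,0,0]
    - [0,0,0]
    - [0,0,0]
    - [0,0,0]
    - [0,0,0]
    - [0,0,0]
  gripper: [0.5,0.5,0.5,0.5,0.5,0.5,0.5,0.5,0.5]
  squeeze: 20

```text
time: 23.95
tool_pos: [0.4856, -0.0181, -0.026]
tool_rot: [-3.14, -0.0, -1.571]
contact_force: [-0.5, 0.8, 7.2]
opening: 0.0604
```

Call:
carry_out:
  translation:
    - [0,0,-0.02]
    - [0,0,-0.04]
    - [0,0,-0.04]
    - [0,0,-0.04]
    - [0,0,0]
    - [0,0,0]
  turn:
    - [0,0,0]
    - [0,0,0]
    - [0,0,0]
    - [0,0,0]
    - [0,0,0]
    - [0,0,0]
  gripper: [0.5,0.5,0.5,0.5,0.5,0.5]

```text
time: 24.55
tool_pos: [0.4851, -0.018, 0.1138]
tool_rot: [-3.14, -0.0, -1.571]
contact_force: [-0.4, -0.2, -0.7]
opening: 0.0605
```

Run:
```python
from h import *
p=read_camera("top")
q=[at(p,np.array(c)/1.5,.055)[:2] for c in [(592,245),(681,249),(679,367),(585,362)]]; print(np.round(q,3).tolist(),np.mean(q,0))
```

```text
[[0.616, -0.329], [0.595, -0.496], [0.373, -0.452], [0.395, -0.283]] [ 0.49467722 -0.38998179]
```

Call:
carry_out:
  translation:
    - [0.0403,0.0049,0]
    - [0.0403,0.0049,0]
    - [0.0403,0.0049,0]
    - [0.0403,0.0049,0]
    - [0.0403,0.0049,0]
    - [0.0403,0.0049,0]
    - [0.0403,0.0049,0]
    - [0.0403,0.0049,0]
    - [0.0403,0.0049,0]
    - [0,0,0]
  turn:
    - [0,0,0]
    - [0,0,0]
    - [0,0,0]
    - [0,0,0]
    - [0,0,0]
    - [0,0,0]
    - [0,0,0]
    - [0,0,0]
    - [0,0,0]
    - [0,0,0]
  gripper: [0.5,0.5,0.5,0.5,0.5,0.5,0.5,0.5,0.5,0.5]

```text
time: 25.6
tool_pos: [0.4388, -0.3847, 0.1106]
tool_rot: [3.14, 0.0, -1.575]
contact_force: [0.9, -0.0, -0.8]
opening: 0.0602
```

Call:
carry_out:
  translation:
    - [0,0,0]
    - [0,0,0.04]
    - [0,0,0.04]
    - [0,0,0.03]
    - [0,0,0.025]
    - [0,0,0]
    - [0,0,0]
  turn:
    - [0,0,0]
    - [0,0,0]
    - [0,0,0]
    - [0,0,0]
    - [0,0,0]
    - [0,0,0]
    - [0,0,0]
  gripper: [0.5,0.5,0.5,0.5,0.5,0.5,0.5]

```text
time: 26.3
tool_pos: [0.4408, -0.3794, -0.0221]
tool_rot: [3.141, 0.001, -1.57]
contact_force: [-0.1, -0.7, -0.5]
opening: 0.0604
```

Call:
carry_out:
  translation:
    - [0,0,0]
    - [0,0,0]
    - [0,0,0]
    - [0,0,-0.03]
    - [0,0,-0.04]
    - [0,0,-0.04]
    - [0,0,-0.03]
    - [0,0,0]
    - [0,0,0]
  turn:
    - [0,0,0]
    - [0,0,0]
    - [0,0,0]
    - [0,0,0]
    - [0,0,0]
    - [0,0,0]
    - [0,0,0]
    - [0,0,0]
    - [0,0,0]
  gripper: [-0.5,-0.5,-0.5,-0.5,-0.5,-1,-1,-1,-1]

```text
time: 27.2
tool_pos: [0.4408, -0.3809, 0.119]
tool_rot: [-3.14, -0.002, -1.571]
contact_force: [-0.4, 0.1, -0.6]
opening: 0.0911
```

Run:
```python
from h import *
st()
p=look(["housing1","tub"],.018,"top")
p=look(["housing1"],.018,"wrist")
```

```text
27.2 pos [ 0.4408 -0.3809  0.119 ] rot [-3.140e+00 -2.000e-03 -1.571e+00] F [-0.4  0.1 -0.6] op 0.0911
reg housing1 0.66 617 [382.5 123.2] [18.2 39.6] [ 0.7545 -0.3232  0.018 ]
reg housing1 0.65 170 [342.5 180.5] [19.8 21.2] [ 0.5864 -0.1822  0.018 ]
reg housing1 0.64 151 [416.4 229.2] [23.3 13.4] [ 0.4279 -0.3738  0.018 ]
reg housing1 0.47 174 [300.3 170.8] [17.  20.5] [ 0.6253 -0.0625  0.018 ]
tip housing1 0.64 [340.6 182. ] [ 0.5823 -0.1761  0.018 ]
tip housing1 0.53 [418.8 224.7] [ 0.4402 -0.3827  0.018 ]
reg tub 0.77 2838 [420.5 203. ] [61. 80.] [ 0.5025 -0.3976  0.018 ]
tip tub 0.9 [417.5 206.5] [ 0.493  -0.3873  0.018 ]
reg housing1 0.83 1771 [256.8 180.4] [59.  59.9] [ 0.4384 -0.3812  0.018 ]
reg housing1 0.55 2100 [40.  28.5] [57. 80.] [ 0.5797 -0.1847  0.018 ]
tip housing1 0.92 [51.  24.8] [ 0.5827 -0.1952  0.018 ]
tip housing1 0.63 [256.6 175.7] [ 0.4434 -0.381   0.018 ]
```

Call:
carry_out:
  translation:
    - [-0.0328,-0.0245,0]
    - [-0.0328,-0.0245,0]
    - [-0.0328,-0.0245,0]
    - [-0.0328,-0.0245,0]
    - [-0.0328,-0.0245,0]
    - [-0.0328,-0.0245,0]
    - [0,0,0]
    - [0,0,0]
  turn:
    - [0,0,0]
    - [0,0,0]
    - [0,0,0]
    - [0,0,0]
    - [0,0,0]
    - [0,0,0]
    - [0,0,0]
    - [0,0,0]
  gripper: [-1,-1,-1,-1,-1,-1,-1,-1]

```text
time: 28.4
tool_pos: [0.5878, -0.1831, 0.1175]
tool_rot: [3.141, -0.0, -1.569]
contact_force: [1.0, 0.0, 0.2]
opening: 0.0921
```

Run:
```python
from h import *
st()
p=look(["housing1"],.013)
p=look(["insert1"],.014)
```

```text
28.4 pos [ 0.5878 -0.1831  0.1175] rot [ 3.141 -0.    -1.569] F [1.  0.  0.2] op 0.0921
reg housing1 0.81 1319 [256.3 178.3] [58.7 59.4] [ 0.587  -0.1838  0.013 ]
reg housing1 0.61 2193 [137.5 141.5] [61. 67.] [ 0.625  -0.0632  0.013 ]
tip housing1 0.65 [143.6 141.5] [ 0.625  -0.0694  0.013 ]
reg insert1 0.83 1533 [254. 176.] [42. 44.] [ 0.5888 -0.1833  0.014 ]
reg insert1 0.48 512 [  6.  180.5] [12. 73.] [0.5841 0.0765 0.014 ]
tip insert1 0.58 [252.7 174.5] [ 0.5905 -0.182   0.014 ]
```

Call:
carry_out:
  translation:
    - [0,0,0.045]
    - [0,0,0.045]
    - [0,0,0.04]
    - [0,0,0.015]
    - [0,0,0.0075]
    - [0,0,0]
    - [0,0,0]
    - [0,0,0]
    - [0,0,0]
    - [0,0,0]
  turn:
    - [0,0,0]
    - [0,0,0]
    - [0,0,0]
    - [0,0,0]
    - [0,0,0]
    - [0,0,0]
    - [0,0,0]
    - [0,0,0]
    - [0,0,0]
    - [0,0,0]
  gripper: [-1,-1,-1,-1,-1,-1,0.5,0.5,0.5,0.5]

```text
time: 29.7
tool_pos: [0.5881, -0.1841, -0.0336]
tool_rot: [-3.14, -0.001, -1.571]
contact_force: [-0.4, 0.4, 0.3]
opening: 0.0641
```

Call:
carry_out:
  translation:
    - [0,0,0]
    - [0,0,0]
    - [0,0,0]
    - [0,0,0]
    - [0,0,0]
    - [0,0,0]
  turn:
    - [0,0,0]
    - [0,0,0]
    - [0,0,0]
    - [0,0,0]
    - [0,0,0]
    - [0,0,0]
  gripper: [0.5,0.5,0.5,0.5,0.5,0.5]

```text
time: 30.3
tool_pos: [0.588, -0.184, -0.0338]
tool_rot: [-3.141, -0.0, -1.571]
contact_force: [-0.9, 0.2, 5.9]
opening: 0.0598
```

Call:
carry_out:
  translation:
    - [0,0,-0.02]
    - [0,0,-0.04]
    - [0,0,-0.04]
    - [0,0,-0.04]
    - [0,0,0]
    - [0,0,0]
  turn:
    - [0,0,0]
    - [0,0,0]
    - [0,0,0]
    - [0,0,0]
    - [0,0,0]
    - [0,0,0]
  gripper: [0.5,0.5,0.5,0.5,0.5,0.5]

```text
time: 30.9
tool_pos: [0.5878, -0.1839, 0.1059]
tool_rot: [-3.141, -0.001, -1.571]
contact_force: [-0.3, -0.6, -2.6]
opening: 0.0598
```

Run:
```python
from h import *
st(); p=look(["housing1","insert1"],.013)
```

```text
30.9 pos [ 0.5878 -0.1839  0.1059] rot [-3.141e+00 -1.000e-03 -1.571e+00] F [-0.3 -0.6 -2.6] op 0.0598
reg housing1 0.9 4108 [255.3 215.3] [ 62.6 113.1] [ 0.5503 -0.1837  0.013 ]
reg housing1 0.8 2462 [132.  143.5] [65. 70.] [ 0.6248 -0.0632  0.013 ]
tip housing1 0.76 [138.4 143.8] [ 0.6245 -0.0694  0.013 ]
reg insert1 0.81 3256 [254.8 225.3] [85.1 44.7] [ 0.5391 -0.1832  0.013 ]
tip insert1 0.63 [256.1 232.5] [ 0.5309 -0.1846  0.013 ]
```

Call:
carry_out:
  translation:
    - [-0.0331,0.0208,0]
    - [-0.0331,0.0208,0]
    - [-0.0331,0.0208,0]
    - [-0.0331,0.0208,0]
    - [-0.033,0.0208,0]
    - [0,0,0]
    - [0,0,0.035]
    - [0,0,0.035]
    - [0,0,0]
    - [0,0,0]
  turn:
    - [0,0,0]
    - [0,0,0]
    - [0,0,0]
    - [0,0,0]
    - [0,0,0]
    - [0,0,0]
    - [0,0,0]
    - [0,0,0]
    - [0,0,0]
    - [0,0,0]
  gripper: [0.5,0.5,0.5,0.5,0.5,0.5,0.5,0.5,0.5,0.5]

```text
time: 32.15
tool_pos: [0.4837, -0.0188, 0.0353]
tool_rot: [3.14, 0.0, -1.571]
contact_force: [1.1, 0.2, -0.2]
opening: 0.0606
```

Call:
carry_out:
  translation:
    - [0,0,0.006]
    - [0,0,0.006]
    - [0,0,0.006]
    - [0,0,0.006]
    - [0,0,0.006]
    - [0,0,0]
    - [0,0,0]
  turn:
    - [0,0,0]
    - [0,0,0]
    - [0,0,0]
    - [0,0,0]
    - [0,0,0]
    - [0,0,0]
    - [0,0,0]
  gripper: [0.5,0.5,0.5,0.5,0.5,0.5,0.5]

```text
time: 32.85
tool_pos: [0.4836, -0.0184, 0.0054]
tool_rot: [3.141, 0.0, -1.571]
contact_force: [0.8, -0.0, 0.0]
opening: 0.06
```

Threaded with no force. I'll lower it the rest of the way.

Call:
carry_out:
  translation:
    - [0,0,0.008]
    - [0,0,0.008]
    - [0,0,0.008]
    - [0,0,0.004]
    - [0,0,0.0025]
    - [0,0,0]
    - [0,0,0]
  turn:
    - [0,0,0]
    - [0,0,0]
    - [0,0,0]
    - [0,0,0]
    - [0,0,0]
    - [0,0,0]
    - [0,0,0]
  gripper: [0.5,0.5,0.5,0.5,0.5,0.5,0.5]

```text
time: 33.55
tool_pos: [0.4838, -0.0185, -0.0249]
tool_rot: [-3.141, -0.0, -1.571]
contact_force: [-0.2, -0.0, -0.1]
opening: 0.0598
```

Call:
carry_out:
  translation:
    - [0,0,0]
    - [0,0,0]
    - [0,0,0]
    - [0,0,0]
    - [0,0,0]
    - [0,0,0]
    - [0,0,-0.02]
    - [0,0,-0.0185]
    - [0,0,0]
    - [0,0,0]
  turn:
    - [0,0,0]
    - [0,0,0]
    - [0,0,0]
    - [0,0,0]
    - [0,0,0]
    - [0,0,0]
    - [0,0,0]
    - [0,0,0]
    - [0,0,0]
    - [0,0,0]
  gripper: [-1,-1,-1,-1,-1,-1,-1,-1,-1,-1]

```text
time: 34.55
tool_pos: [0.4838, -0.0185, 0.0135]
tool_rot: [-3.141, -0.0, -1.571]
contact_force: [-0.6, 0.7, -0.3]
opening: 0.0917
```

Call:
carry_out:
  translation:
    - [0,0,0]
    - [0,0,0]
    - [0,0,0]
    - [0,0,0]
    - [0,0,0]
    - [0,0,0]
    - [0,0,0]
    - [0,0,0]
    - [0,0,0]
    - [0,0,0]
  turn:
    - [0,0,0]
    - [0,0,0]
    - [0,0,0]
    - [0,0,0]
    - [0,0,0]
    - [0,0,0]
    - [0,0,0]
    - [0,0,0]
    - [0,0,0]
    - [0,0,0]
  gripper: [0.6,0.6,0.6,0.6,0.6,0.6,0.6,0.6,0.6,0.6]

```text
time: 35.55
tool_pos: [0.4837, -0.0185, 0.0135]
tool_rot: [-3.142, -0.0, -1.571]
contact_force: [0.8, -0.8, -0.3]
opening: 0.0472
```

Call:
carry_out:
  translation:
    - [0,0,-0.02]
    - [0,0,-0.04]
    - [0,0,-0.04]
    - [0,0,0]
    - [0,0,0]
  turn:
    - [0,0,0]
    - [0,0,0]
    - [0,0,0]
    - [0,0,0]
    - [0,0,0]
  gripper: [0.6,0.6,0.6,0.6,0.6]

```text
time: 36.05
tool_pos: [0.4841, -0.0185, 0.1141]
tool_rot: [-3.14, -0.001, -1.571]
contact_force: [-0.5, -0.0, -0.6]
opening: 0.0473
```

Run:
```python
from h import *
st(); p=look(["insert1","housing1"],.01,"top"); im=p["img"].astype(int)
w=((im.min(2)>150)&(im.max(2)-im.min(2)<30)).astype(np.uint8); w[:, :185]=0; w[:,275:]=0; w[:160]=0; w[250:]=0
m=cv2.morphologyEx(w,cv2.MORPH_CLOSE,np.ones((5,5)))
c=max(cv2.findContours(m,0,1)[0],key=cv2.contourArea); b=cv2.boxPoints(cv2.minAreaRect(c))
q=[at(p,x,.012)[:2] for x in b]; print("tray box",np.round(q,4).tolist(),np.mean(q,0))
look(["insert1"],.01,"scene")
```

```text
36.0 pos [ 0.4841 -0.0185  0.1141] rot [-3.140e+00 -1.000e-03 -1.571e+00] F [-0.5 -0.  -0.6] op 0.0473
reg insert1 0.61 221 [223.5 220. ] [16. 15.] [0.4977 0.1708 0.01  ]
reg housing1 0.81 289 [418.  225.5] [21. 22.] [ 0.4393 -0.383   0.01  ]
tip housing1 0.68 [419.2 224.8] [ 0.441  -0.3867  0.01  ]
tray box [[0.6468, 0.2381], [0.6384, 0.0852], [0.4435, 0.0955], [0.4517, 0.2432]] [0.54510383 0.16549994]
reg insert1 0.56 201 [221. 165.] [14. 16.] [ 0.3499 -0.0494  0.01  ]
reg insert1 0.47 185 [287.2 208.3] [14.8 14.1] [0.4985 0.1709 0.01  ]
tip insert1 0.74 [161.7 283.6] [ 0.7682 -0.1367  0.01  ]
tip insert1 0.71 [226.  166.8] [ 0.3559 -0.0322  0.01  ]
tip insert1 0.68 [289.  210.3] [0.5053 0.1764 0.01  ]
tip insert1 0.54 [252.7 290.2] [0.7617 0.0965 0.01  ]
```

Call:
carry_out:
  translation:
    - [-0.0368,-0.0209,0]
    - [-0.0368,-0.0209,0]
    - [-0.0368,-0.0209,0]
    - [-0.0368,-0.0209,0]
    - [-0.0369,-0.021,0]
    - [0,0,0]
    - [0,0,0.04]
    - [0,0,0.04]
    - [0,0,0.035]
    - [0,0,0.015]
  turn:
    - [0,0,0]
    - [0,0,0]
    - [0,0,0]
    - [0,0,0]
    - [0,0,0]
    - [0,0,0]
    - [0,0,0]
    - [0,0,0]
    - [0,0,0]
    - [0,0,0]
  gripper: [0.6,0.6,0.6,0.6,0.6,0.6,0.6,0.6,0.6,0.6]

```text
time: 37.45
tool_pos: [0.5855, 0.1647, -0.0203]
tool_rot: [3.135, -0.001, -1.571]
contact_force: [-0.9, -0.4, -1.7]
opening: 0.0472
```

Call:
carry_out:
  translation:
    - [0,0,0.012]
    - [0,0,0.006]
    - [0,0,0]
    - [0,0,0]
  turn:
    - [0,0,0]
    - [0,0,0]
    - [0,0,0]
    - [0,0,0]
  gripper: [0.6,0.6,0.6,0.6]

```text
time: 37.85
tool_pos: [0.5894, 0.1657, -0.0332]
tool_rot: [-3.139, 0.0, -1.571]
contact_force: [0.5, -1.3, -0.3]
opening: 0.0471
```

Call:
carry_out:
  translation:
    - [0,0,0]
    - [0,0,0]
    - [0,0,0]
    - [0,0,-0.02]
    - [0,0,-0.04]
    - [0,0,-0.04]
    - [0,0,-0.02]
    - [0,0,0]
    - [0,0,0]
  turn:
    - [0,0,0]
    - [0,0,0]
    - [0,0,0]
    - [0,0,0]
    - [0,0,0]
    - [0,0,0]
    - [0,0,0]
    - [0,0,0]
    - [0,0,0]
  gripper: [-0.3,-0.3,-0.3,-0.3,-1,-1,-1,-1,-1]

```text
time: 38.75
tool_pos: [0.5881, 0.1656, 0.0853]
tool_rot: [3.142, -0.0, -1.571]
contact_force: [-0.4, -0.1, -0.3]
opening: 0.0905
```

Run:
```python
from h import *
st()
p=look(["insert1"],.014)
p=look(["insert1","housing1"],.012,"top")
```

```text
38.8 pos [0.5881 0.1656 0.0853] rot [ 3.142 -0.    -1.571] F [-0.4 -0.1 -0.3] op 0.0905
reg insert1 0.79 2047 [255.5 182.5] [49. 51.] [0.5912 0.1656 0.014 ]
reg insert1 0.73 21468 [262.5 184.5] [127. 167.] [0.5893 0.1591 0.014 ]
reg insert1 0.57 519 [250.5 283.5] [15. 43.] [0.4837 0.1707 0.014 ]
tip insert1 0.97 [249.8 264.5] [0.5055 0.1713 0.014 ]
tip insert1 0.65 [255.5 180. ] [0.5936 0.1656 0.014 ]
tip insert1 0.41 [ 83.3 206.3] [0.5685 0.5728 0.012 ]
reg housing1 0.59 276 [301. 171.] [22. 20.] [ 0.6261 -0.0653  0.012 ]
reg housing1 0.58 327 [417.5 225.5] [21. 23.] [ 0.4391 -0.3808  0.012 ]
reg housing1 0.47 175 [290. 220.] [20. 20.] [ 0.4828 -0.0194  0.012 ]
tip housing1 0.7 [299.7 172.1] [ 0.623  -0.0611  0.012 ]
tip housing1 0.69 [419.7 224.4] [ 0.4418 -0.3876  0.012 ]
tip housing1 0.62 [287.  217.3] [ 0.4913 -0.0116  0.012 ]
tip housing1 0.6 [125.7 213. ] [0.5393 0.4506 0.012 ]
```

Both inserts are on the tray. Next is the empty housing on the block, which goes to the tub.

Call:
carry_out:
  translation:
    - [0.0368,0.0209,0]
    - [0.0368,0.0209,0]
    - [0.0368,0.0209,0]
    - [0.0368,0.0209,0]
    - [0.0369,0.0204,0]
    - [0,0,0]
    - [0,0,0]
    - [0,0,0.04]
    - [0,0,0.04]
    - [0,0,0.025]
  turn:
    - [0,0,0]
    - [0,0,0]
    - [0,0,0]
    - [0,0,0]
    - [0,0,0]
    - [0,0,0]
    - [0,0,0]
    - [0,0,0]
    - [0,0,0]
    - [0,0,0]
  gripper: [-1,-1,-1,-1,-1,-1,-1,-1,-1,-1]

```text
time: 40.15
tool_pos: [0.4839, -0.0171, -0.0218]
tool_rot: [3.14, 0.001, -1.57]
contact_force: [0.2, 0.4, 1.0]
opening: 0.0917
```

Call:
carry_out:
  translation:
    - [0,0,0.006]
    - [0,0,0]
    - [0,0,0]
    - [0,0,0]
    - [0,0,0]
    - [0,0,0]
    - [0,0,0]
    - [0,0,0]
    - [0,0,0]
    - [0,0,0]
  turn:
    - [0,0,0]
    - [0,0,0]
    - [0,0,0]
    - [0,0,0]
    - [0,0,0]
    - [0,0,0]
    - [0,0,0]
    - [0,0,0]
    - [0,0,0]
    - [0,0,0]
  gripper: [-1,0.5,0.5,0.5,0.5,0.5,0.5,0.5,0.5,0.5]

```text
time: 41.15
tool_pos: [0.4851, -0.0186, -0.0246]
tool_rot: [-3.14, -0.0, -1.571]
contact_force: [-0.2, 1.4, 6.9]
opening: 0.0601
```

Call:
carry_out:
  translation:
    - [0,0,-0.02]
    - [0,0,-0.04]
    - [0,0,-0.04]
    - [0,0,-0.04]
    - [0,0,0]
    - [0,0,0]
  turn:
    - [0,0,0]
    - [0,0,0]
    - [0,0,0]
    - [0,0,0]
    - [0,0,0]
    - [0,0,0]
  gripper: [0.5,0.5,0.5,0.5,0.5,0.5]

```text
time: 41.75
tool_pos: [0.4845, -0.0186, 0.1152]
tool_rot: [-3.14, -0.0, -1.571]
contact_force: [-0.2, -0.1, -0.4]
opening: 0.0603
```

Call:
carry_out:
  translation:
    - [0.0415,-0.0024,0]
    - [0.0415,-0.0024,0]
    - [0.0415,-0.0024,0]
    - [0.0415,-0.0024,0]
    - [0.0415,-0.0024,0]
    - [0.0415,-0.0024,0]
    - [0.0415,-0.0024,0]
    - [0.0415,-0.0024,0]
    - [0.0415,-0.0024,0]
    - [0,0,0]
  turn:
    - [0,0,0]
    - [0,0,0]
    - [0,0,0]
    - [0,0,0]
    - [0,0,0]
    - [0,0,0]
    - [0,0,0]
    - [0,0,0]
    - [0,0,0]
    - [0,0,0]
  gripper: [0.5,0.5,0.5,0.5,0.5,0.5,0.5,0.5,0.5,0.5]

```text
time: 42.75
tool_pos: [0.5042, -0.3964, 0.1115]
tool_rot: [3.139, 0.0, -1.576]
contact_force: [-0.6, 1.9, -0.5]
opening: 0.06
```

Call:
carry_out:
  translation:
    - [0,0,0]
    - [0,0,0.04]
    - [0,0,0.04]
    - [0,0,0.03]
    - [0,0,0.022]
    - [0,0,0]
    - [0,0,0]
  turn:
    - [0,0,0]
    - [0,0,0]
    - [0,0,0]
    - [0,0,0]
    - [0,0,0]
    - [0,0,0]
    - [0,0,0]
  gripper: [0.5,0.5,0.5,0.5,0.5,0.5,0.5]

```text
time: 43.45
tool_pos: [0.5059, -0.3907, -0.0175]
tool_rot: [3.141, 0.001, -1.57]
contact_force: [-0.5, 0.1, 0.0]
opening: 0.0601
```

Call:
carry_out:
  translation:
    - [0,0,0]
    - [0,0,0]
    - [0,0,0]
    - [0,0,-0.03]
    - [0,0,-0.04]
    - [0,0,-0.04]
    - [0,0,-0.03]
    - [0,0,0]
    - [0,0,0]
  turn:
    - [0,0,0]
    - [0,0,0]
    - [0,0,0]
    - [0,0,0]
    - [0,0,0]
    - [0,0,0]
    - [0,0,0]
    - [0,0,0]
    - [0,0,0]
  gripper: [-0.5,-0.5,-0.5,-0.5,-0.5,-1,-1,-1,-1]

```text
time: 44.35
tool_pos: [0.506, -0.3922, 0.1235]
tool_rot: [-3.14, -0.001, -1.571]
contact_force: [0.1, 0.8, -0.1]
opening: 0.091
```

Run:
```python
from h import *
st()
p=look(["housing1"],.018,"wrist")
p=look(["housing1"],.013,"top")
```

```text
44.4 pos [ 0.506  -0.3922  0.1235] rot [-3.140e+00 -1.000e-03 -1.571e+00] F [ 0.1  0.8 -0.1] op 0.091
reg housing1 0.97 1053 [244.5 227.5] [39. 55.] [ 0.4495 -0.3802  0.018 ]
reg housing1 0.87 1696 [255.  178.5] [59. 58.] [ 0.505  -0.3917  0.018 ]
tip housing1 0.9 [244.6 231.9] [ 0.4443 -0.3802  0.018 ]
tip housing1 0.8 [257.9 174.4] [ 0.5094 -0.3948  0.018 ]
reg housing1 0.78 278 [300.8 170.8] [20.5 21.2] [ 0.6266 -0.0645  0.013 ]
reg housing1 0.54 62 [414.8 217.7] [ 5.6 13.5] [ 0.4621 -0.3762  0.013 ]
reg housing1 0.47 196 [417.5 204.9] [23.3 16.9] [ 0.4985 -0.3898  0.013 ]
tip housing1 0.69 [302.1 173.8] [ 0.617  -0.0675  0.013 ]
tip housing1 0.59 [413.2 199.6] [ 0.5151 -0.3801  0.013 ]
```

Call:
carry_out:
  translation:
    - [-0.041,-0.015,0]
    - [-0.041,-0.015,0]
    - [-0.041,-0.015,0]
    - [-0.041,-0.015,0]
    - [-0.041,-0.015,0]
    - [-0.041,-0.015,0]
    - [-0.041,-0.015,0]
    - [-0.041,-0.0145,0]
    - [0,0,0]
    - [0,0,0]
  turn:
    - [0,0,0]
    - [0,0,0]
    - [0,0,0]
    - [0,0,0]
    - [0,0,0]
    - [0,0,0]
    - [0,0,0]
    - [0,0,0]
    - [0,0,0]
    - [0,0,0]
  gripper: [-1,-1,-1,-1,-1,-1,-1,-1,-1,-1]

```text
time: 45.65
tool_pos: [0.6253, -0.0631, 0.1218]
tool_rot: [3.14, -0.0, -1.569]
contact_force: [-0.2, 0.2, -0.2]
opening: 0.0919
```

Run:
```python
from h import *
st(); p=look(["housing1"],.013)
```

```text
45.6 pos [ 0.6253 -0.0631  0.1218] rot [ 3.14  -0.    -1.569] F [-0.2  0.2 -0.2] op 0.0919
reg housing1 0.7 1731 [257.5 178. ] [58. 57.] [ 0.6237 -0.0652  0.013 ]
tip housing1 0.63 [257.4 177. ] [ 0.6248 -0.065   0.013 ]
```

Call:
carry_out:
  translation:
    - [0,0,0.045]
    - [0,0,0.045]
    - [0,0,0.04]
    - [0,0,0.015]
    - [0,0,0.0095]
    - [0,0,0]
    - [0,0,0]
    - [0,0,0]
    - [0,0,0]
    - [0,0,0]
  turn:
    - [0,0,0]
    - [0,0,0]
    - [0,0,0]
    - [0,0,0]
    - [0,0,0]
    - [0,0,0]
    - [0,0,0]
    - [0,0,0]
    - [0,0,0]
    - [0,0,0]
  gripper: [-1,-1,-1,-1,-1,-1,0.5,0.5,0.5,0.5]

```text
time: 46.8
tool_pos: [0.6259, -0.064, -0.031]
tool_rot: [-3.14, -0.0, -1.571]
contact_force: [-0.8, -0.2, 0.5]
opening: 0.0643
```

Call:
carry_out:
  translation:
    - [0,0,0]
    - [0,0,0]
    - [0,0,0]
    - [0,0,0]
    - [0,0,0]
    - [0,0,-0.03]
    - [0,0,-0.04]
    - [0,0,-0.04]
    - [0,0,-0.03]
    - [0,0,0]
  turn:
    - [0,0,0]
    - [0,0,0]
    - [0,0,0]
    - [0,0,0]
    - [0,0,0]
    - [0,0,0]
    - [0,0,0]
    - [0,0,0]
    - [0,0,0]
    - [0,0,0]
  gripper: [0.5,0.5,0.5,0.5,0.5,0.5,0.5,0.5,0.5,0.5]

```text
time: 47.8
tool_pos: [0.6282, -0.0645, 0.1129]
tool_rot: [-3.133, -0.002, -1.571]
contact_force: [0.3, 0.5, 0.2]
opening: 0.0585
```

Call:
carry_out:
  translation:
    - [0.042,0.0081,0]
    - [0.042,0.0081,0]
    - [0.042,0.0081,0]
    - [0.042,0.0081,0]
    - [0.042,0.0081,0]
    - [0.042,0.0081,0]
    - [0.042,0.0081,0]
    - [0.0425,0.0081,0]
    - [0,0,0]
    - [0,0,0]
  turn:
    - [0,0,0]
    - [0,0,0]
    - [0,0,0]
    - [0,0,0]
    - [0,0,0]
    - [0,0,0]
    - [0,0,0]
    - [0,0,0]
    - [0,0,0]
    - [0,0,0]
  gripper: [0.5,0.5,0.5,0.5,0.5,0.5,0.5,0.5,0.5,0.5]

```text
time: 48.8
tool_pos: [0.5594, -0.4009, 0.1061]
tool_rot: [3.14, 0.002, -1.573]
contact_force: [-0.3, 0.2, -0.8]
opening: 0.0582
```

Call:
carry_out:
  translation:
    - [0,0,0.04]
    - [0,0,0.04]
    - [0,0,0.03]
    - [0,0,0.01]
    - [0,0,0]
    - [0,0,0]
  turn:
    - [0,0,0]
    - [0,0,0]
    - [0,0,0]
    - [0,0,0]
    - [0,0,0]
    - [0,0,0]
  gripper: [0.5,0.5,0.5,0.5,0.5,0.5]

```text
time: 49.4
tool_pos: [0.561, -0.3999, -0.0112]
tool_rot: [-3.142, -0.0, -1.57]
contact_force: [0.8, -0.4, 0.5]
opening: 0.0582
```

Call:
carry_out:
  translation:
    - [0,0,0]
    - [0,0,0]
    - [0,0,0]
    - [0,0,-0.03]
    - [0,0,-0.04]
    - [0,0,-0.04]
    - [0,0,-0.03]
    - [0,0,0]
    - [0,0,0]
  turn:
    - [0,0,0]
    - [0,0,0]
    - [0,0,0]
    - [0,0,0]
    - [0,0,0]
    - [0,0,0]
    - [0,0,0]
    - [0,0,0]
    - [0,0,0]
  gripper: [-0.5,-0.5,-0.5,-0.5,-0.5,-1,-1,-1,-1]

```text
time: 50.3
tool_pos: [0.5606, -0.4007, 0.1288]
tool_rot: [-3.141, -0.001, -1.571]
contact_force: [-0.4, 0.5, -0.8]
opening: 0.091
```

Run:
```python
from h import *
st()
w=look(["housing1"],.018,"wrist")
p=read_camera("top")
a=cv2.resize(w["img"][:,:,::-1],(480,360)); b=cv2.resize(p["img"][140:260,50:280,::-1],(690,360),interpolation=2)
cv2.imwrite("pics/c9.png",cv2.resize(np.hstack([a,b]),(800,246)))
cv2.imwrite("pics/c9.png",np.vstack([cv2.resize(a,(400,300)),np.zeros((4,400,3),np.uint8)]).copy()) if 0 else None
cv2.imwrite("pics/c9.png",np.hstack([cv2.resize(a,(320,240)),cv2.resize(b,(460,240))]))
im=p["img"].astype(int)
```

```text
50.3 pos [ 0.5606 -0.4007  0.1288] rot [-3.141e+00 -1.000e-03 -1.571e+00] F [-0.4  0.5 -0.8] op 0.091
reg housing1 0.96 1889 [255.3 176.2] [60.1 60.8] [ 0.5608 -0.4005  0.018 ]
reg housing1 0.92 1358 [247.5 224. ] [48. 55.] [ 0.5061 -0.3918  0.018 ]
reg housing1 0.73 1068 [238. 291.] [30. 52.] [ 0.4205 -0.3799  0.018 ]
tip housing1 0.83 [239.4 267.4] [ 0.4519 -0.382   0.018 ]
tip housing1 0.56 [250.3 221.7] [ 0.5088 -0.395   0.018 ]
```

View pics/c9.png

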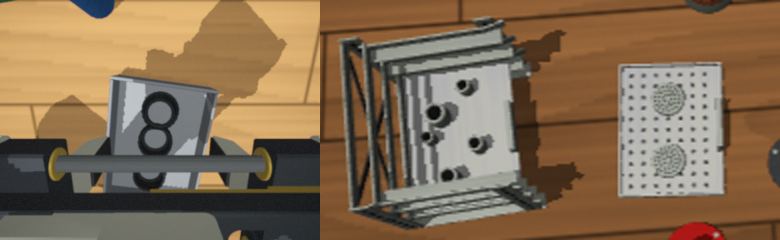

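All three housings are in the tub and both inserts lie apart on the tray, at right-panel (668,97) and (668,160). The rack looks slightly yawed, so I'll look at it from close.

Call:
carry_out:
  translation:
    - [-0.044,0.0035,-0.012]
    - [-0.044,0.0035,-0.012]
    - [-0.044,0.0035,-0.012]
    - [-0.044,0.0035,-0.012]
    - [-0.044,0.0035,-0.012]
    - [-0.044,0.0035,-0.012]
    - [-0.044,0.0035,-0.012]
    - [-0.044,0.0035,-0.012]
    - [-0.044,0.0035,-0.012]
    - [-0.044,0.0035,-0.012]
  turn:
    - [0,0,0]
    - [0,0,0]
    - [0,0,0]
    - [0,0,0]
    - [0,0,0]
    - [0,0,0]
    - [0,0,0]
    - [0,0,0]
    - [0,0,0]
    - [0,0,0]
  gripper: [-1,-1,-1,-1,-1,-1,-1,-1,-1,-1]

```text
time: 51.5
tool_pos: [0.5249, 0.0413, 0.2476]
tool_rot: [3.14, 0.0, -1.571]
contact_force: [0.7, -0.1, -0.1]
opening: 0.0919
```

Call:
carry_out:
  translation:
    - [-0.044,0.0035,0]
    - [-0.044,0.0035,0]
    - [-0.044,0.0035,0]
    - [-0.044,0.0035,0]
    - [-0.044,0.0035,0]
    - [-0.044,0.0035,0]
    - [-0.044,0.0035,0]
    - [0,0,0]
    - [0,0,0]
    - [0,0,0]
  turn:
    - [0,0,0]
    - [0,0,0]
    - [0,0,0]
    - [0,0,0]
    - [0,0,0]
    - [0,0,0]
    - [0,0,0]
    - [0,0,0]
    - [0,0,0]
    - [0,0,0]
  gripper: [-1,-1,-1,-1,-1,-1,-1,-1,-1,-1]

```text
time: 52.5
tool_pos: [0.5012, 0.3466, 0.2473]
tool_rot: [3.141, -0.001, -1.572]
contact_force: [1.5, -0.2, 0.8]
opening: 0.0917
```

Run:
```python
from h import *
st()
w=look(["rack_mid"],.11); look(["rack_stop"],.118)
save(w,"w10.png",None,1.5)
for c,z in (("top",1),("scene",1)):
  p=look(["rack_mid"],.11,c); look(["rack_stop"],.118,c); look(["rack"],.0,c)
```

```text
52.5 pos [0.5012 0.3466 0.2473] rot [ 3.141e+00 -1.000e-03 -1.572e+00] F [ 1.5 -0.2  0.8] op 0.0917
reg rack_mid 0.78 46967 [129.1 124.8] [250.5 255.3] [0.5534 0.4865 0.11  ]
tip rack_mid 0.95 [227.4 125.2] [0.553  0.3777 0.11  ]
reg rack_stop 0.93 46034 [128.5 125.4] [250.9 252. ] [0.554 0.484 0.118]
tip rack_stop 0.84 [ 89.2 137.3] [0.5412 0.5285 0.118 ]
reg rack_mid 0.71 1243 [118.5 218.1] [19.4 51.9] [0.505  0.4426 0.11  ]
reg rack_mid 0.55 3156 [224.5 205. ] [68. 53.] [0.5191 0.1596 0.11  ]
tip rack_mid 0.82 [139.7 202.2] [0.5441 0.3857 0.11  ]
reg rack_stop 0.85 1339 [115.4 213.4] [20.6 51.6] [0.5166 0.4484 0.118 ]
tip rack_stop 0.67 [ 85.1 209.2] [0.5342 0.5285 0.118 ]
reg rack 0.79 1370 [117.7 216.9] [19.9 51.9] [0.5321 0.4773 0.    ]
tip rack 0.73 [123.9 214.3] [0.5386 0.4592 0.    ]
reg rack_mid 0.97 8719 [407.  211.1] [118.4 113.1] [0.5472 0.4778 0.11  ]
tip rack_mid 0.96 [371.3 209.6] [0.552  0.3857 0.11  ]
tip rack_mid 0.33 [160.6 284.1] [ 0.8121 -0.1086  0.11  ]
reg rack_stop 0.89 8794 [407.1 211.1] [116.5 112.9] [0.5533 0.4745 0.118 ]
tip rack_stop 0.83 [428.5 211.5] [0.5487 0.5292 0.118 ]
reg rack 0.96 9153 [407. 211.] [114. 118.] [0.4644 0.5239 0.    ]
tip rack 0.82 [386.4 231.3] [0.5423 0.4554 0.    ]
```

View pics/w10.png

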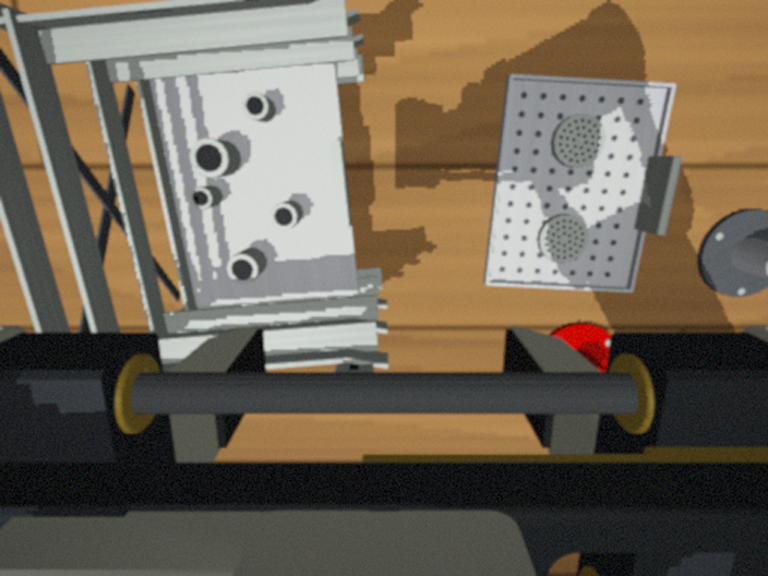

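```bash
cat > rk.py <<'E'
from h import *
def lines(cam,box,minlen,p=None):
    p=p or read_camera(cam); x0,y0,x1,y1=box
    g=cv2.cvtColor(p["img"],cv2.COLOR_RGB2GRAY)[y0:y1,x0:x1]; g=cv2.resize(g,None,fx=2,fy=2,interpolation=cv2.INTER_CUBIC)
    out=[]
    for l in cv2.createLineSegmentDetector().detect(g)[0][:,0]:
        a,b=l[:2]/2+[x0,y0],l[2:]/2+[x0,y0]
        if np.hypot(*(a-b))<minlen: continue
        n=np.cross(ray(p,a)[1],ray(p,b)[1]); d=np.cross(n,[0,0,1]); d/=np.linalg.norm(d)
        if abs(d[1])>.97:
            if d[1]<0:d=-d
            out.append((a,b,-d[0]))
    return p,out
if __name__=="__main__":
    for cam,box,ml in (("wrist",(0,0,262,250),50),("top",(60,145,165,258),22)):
        p,L=lines(cam,box,ml)
        yaw=np.median([l[2] for l in L]); print(cam,"yaw med",round(yaw,3))
        for a,b,y in sorted(L,key=lambda l:l[0][1]+l[1][1]):
            # lateral coordinate at world y=.45 along axis yaw for several z
            c=[]
            for z in (.05,.11,.125,.17,.185,.205):
                m=at(p,(a+b)/2,z); c.append(round(m[0]+ (m[1]-.45)*np.tan(.075),4))
            ends=sorted([round(at(p,q,.11)[1],3) for q in (a,b)])
            print(np.round(a),np.round(b),"yaw",round(y,3),"c",c,"y@.11",ends)
E
python3 rk.py
```

```text
wrist yaw med 0.084
[119.  -0.] [14. 10.] yaw 0.086 c [np.float64(0.6982), np.float64(0.6779), np.float64(0.6729), np.float64(0.6577), np.float64(0.6526), np.float64(0.6459)] y@.11 [np.float64(0.484), np.float64(0.591)]
[14. 15.] [168.   0.] yaw 0.085 c [np.float64(0.6934), np.float64(0.6739), np.float64(0.669), np.float64(0.6543), np.float64(0.6495), np.float64(0.6429)] y@.11 [np.float64(0.435), np.float64(0.592)]
[214.   2.] [37. 19.] yaw 0.086 c [np.float64(0.6874), np.float64(0.6688), np.float64(0.6641), np.float64(0.6501), np.float64(0.6455), np.float64(0.6393)] y@.11 [np.float64(0.389), np.float64(0.57)]
[70. 39.] [233.  23.] yaw 0.087 c [np.float64(0.6628), np.float64(0.6479), np.float64(0.6442), np.float64(0.633), np.float64(0.6293), np.float64(0.6243)] y@.11 [np.float64(0.37), np.float64(0.539)]
[193.  32.] [122.  37.] yaw 0.058 c [np.float64(0.6589), np.float64(0.6446), np.float64(0.641), np.float64(0.6303), np.float64(0.6267), np.float64(0.6219)] y@.11 [np.float64(0.412), np.float64(0.486)]
[222.  42.] [165.  47.] yaw 0.08 c [np.float64(0.6439), np.float64(0.6319), np.floa
[... 841 characters left out ...]
.float64(0.4455), np.float64(0.4547)] y@.11 [np.float64(0.37), np.float64(0.444)]
top yaw med 0.0
[136. 149.] [164. 147.] yaw 0.0 c [np.float64(0.7117), np.float64(0.6884), np.float64(0.6825), np.float64(0.665), np.float64(0.6592), np.float64(0.6514)] y@.11 [np.float64(0.316), np.float64(0.394)]
[141. 202.] [118. 204.] yaw 0.008 c [np.float64(0.5562), np.float64(0.5403), np.float64(0.5363), np.float64(0.5244), np.float64(0.5204), np.float64(0.5151)] y@.11 [np.float64(0.382), np.float64(0.444)]
[ 90. 204.] [117. 203.] yaw -0.066 c [np.float64(0.5668), np.float64(0.5504), np.float64(0.5463), np.float64(0.534), np.float64(0.5299), np.float64(0.5244)] y@.11 [np.float64(0.448), np.float64(0.519)]
```

Rack yaw is about +0.084 and its axis passes x≈0.548 at y=0.45. Tray yaw is about -0.053. I'll go above the tray pull.

Call:
carry_out:
  translation:
    - [0.0424,-0.0065,0]
    - [0.0424,-0.0065,0]
    - [0.0424,-0.0065,0]
    - [0.0424,-0.0065,0]
    - [0.0424,-0.0065,0]
    - [0.0424,-0.0065,0]
    - [0,0,0.045]
    - [0,0,0.045]
    - [0,0,0.045]
    - [0,0,0]
  turn:
    - [0,0,0]
    - [0,0,0]
    - [0,0,0]
    - [0,0,0]
    - [0,0,0]
    - [0,0,0]
    - [0,0,0]
    - [0,0,0]
    - [0,0,0.053]
    - [0,0,0]
  gripper: [-1,-1,-1,-1,-1,-1,-1,-1,-0.5,-0.5]
  squeeze: 60

```text
time: 54.8
tool_pos: [0.5358, 0.0927, 0.1077]
tool_rot: [3.13, -0.001, -1.625]
contact_force: [-0.2, 0.1, 0.1]
opening: 0.0801
```

Call:
carry_out:
  translation:
    - [0,0,0]
    - [0,0,0]
    - [0,0,0]
  turn:
    - [0,0,0]
    - [0,0,0]
    - [0,0,0]
  gripper: [-0.5,-0.5,-0.5]

```text
time: 55.1
tool_pos: [0.5418, 0.0933, 0.1156]
tool_rot: [-3.137, 0.0, -1.623]
contact_force: [0.2, -0.6, 0.3]
opening: 0.0692
```

Run:
```python
from h import *
st(); p=look(["tray_pull"],.03); p2=look(["tray"],0.,"top")
s=robot.observe(); print(proj(p,(.5402,.0921,.044)))
save(p,"w11.png",(100,60,420,300),2.4)
```

```text
55.1 pos [0.5418 0.0933 0.1156] rot [-3.137  0.    -1.623] F [ 0.2 -0.6  0.3] op 0.0692
reg tray_pull 0.86 19963 [182.  163.5] [169. 156.] [0.5644 0.1637 0.03  ]
tip tray_pull 0.58 [256.3 186.4] [0.5377 0.0929 0.03  ]
reg tray 0.72 955 [207.1 205.1] [66.7 19.1] [0.5475 0.2165 0.    ]
tip tray 0.67 [227.1 208.6] [0.5325 0.159  0.    ]
[np.float64(256.9929710690247), np.float64(187.5807269752242)]
```

View pics/w11.png

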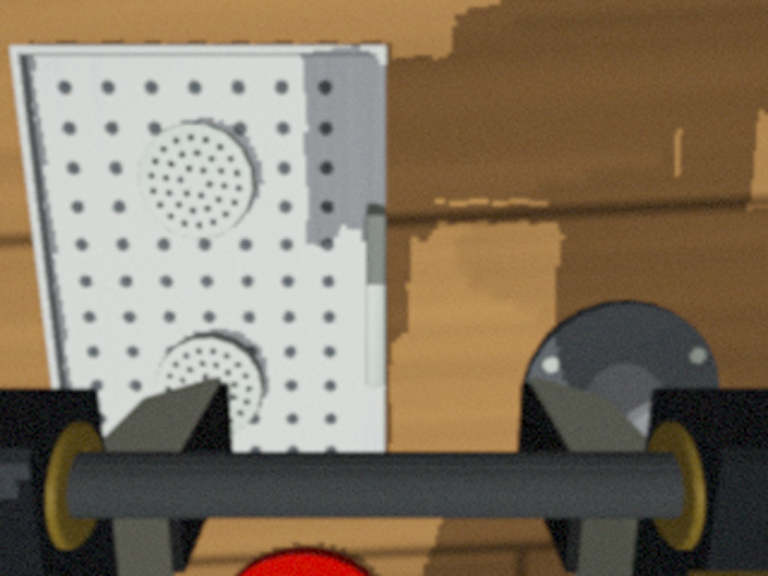

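The pull is centred between the fingers at crop (375,205–385) and parallel to the pads. I'll lower and grip it.

Call:
carry_out:
  translation:
    - [0,0,0.04]
    - [0,0,0.04]
    - [0,0,0.03]
    - [0,0,0]
    - [0,0,0]
  turn:
    - [0,0,0]
    - [0,0,0]
    - [0,0,0]
    - [0,0,0]
    - [0,0,0]
  gripper: [0.1,0.1,0.1,0.1,0.1]

```text
time: 55.9
tool_pos: [0.5404, 0.0931, 0.0034]
tool_rot: [3.141, -0.0, -1.624]
contact_force: [0.4, 0.3, 0.4]
opening: 0.0418
```

Call:
carry_out:
  translation:
    - [0.0008,-0.001,0.015]
    - [0,0,0.012]
    - [0,0,0.006]
    - [0,0,0]
    - [0,0,0]
  turn:
    - [0,0,0]
    - [0,0,0]
    - [0,0,0]
    - [0,0,0]
    - [0,0,0]
  gripper: [0.1,0.1,0.1,0.1,0.1]

```text
time: 56.4
tool_pos: [0.5415, 0.0923, -0.0294]
tool_rot: [-3.141, -0.0, -1.624]
contact_force: [0.0, 1.3, 0.3]
opening: 0.0414
```

Call:
carry_out:
  translation:
    - [0,0,0]
    - [0,0,0]
    - [0,0,0]
    - [0,0,0]
    - [0,0,0]
    - [0,0,0]
    - [0,0,0]
    - [0,0,0]
    - [0,0,0]
    - [0,0,0]
  turn:
    - [0,0,0]
    - [0,0,0]
    - [0,0,0]
    - [0,0,0]
    - [0,0,0]
    - [0,0,0]
    - [0,0,0]
    - [0,0,0]
    - [0,0,0]
    - [0,0,0]
  gripper: [1,1,1,1,1,1,1,1,1,1]
  squeeze: 60

```text
time: 57.4
tool_pos: [0.5411, 0.0923, -0.0299]
tool_rot: [-3.141, -0.0, -1.624]
contact_force: [-0.5, 1.7, 2.8]
opening: 0.0079
```

Run:
```python
from h import *
st(); p=look(["insert1"],.014);
```

```text
57.4 pos [ 0.5411  0.0923 -0.0299] rot [-3.141 -0.    -1.624] F [-0.5  1.7  2.8] op 0.0079
reg insert1 0.96 788 [110.5 289. ] [26. 35.] [0.5125 0.1801 0.014 ]
reg insert1 0.96 6868 [115.  156.5] [89. 96.] [0.5911 0.1634 0.014 ]
tip insert1 0.84 [137.1 299. ] [0.5049 0.1654 0.014 ]
tip insert1 0.58 [120.7 155.7] [0.5913 0.1604 0.014 ]
```

Call:
carry_out:
  translation:
    - [0,0,-0.005]
    - [0,0,-0.01]
    - [0,0,-0.01]
    - [0,0,-0.005]
    - [0,0,0]
    - [0,0,0]
  turn:
    - [0,0,0]
    - [0,0,0]
    - [0,0,0]
    - [0,0,0]
    - [0,0,0]
    - [0,0,0]
  gripper: [1,1,1,1,1,1]

```text
time: 58.15
tool_pos: [0.5411, 0.0922, 0.0001]
tool_rot: [-3.141, -0.0, -1.624]
contact_force: [0.6, 0.5, -3.0]
opening: 0.0075
```

Run:
```python
from h import *
st(); s=robot.observe(); print(np.round(s["torque"],2)); p=look(["insert1"],.044)
p=read_camera("scene"); save(p,"s12.png",(200,140,320,260),5)
```

```text
58.1 pos [5.411e-01 9.220e-02 1.000e-04] rot [-3.141 -0.    -1.624] F [ 0.6  0.5 -3. ] op 0.0075
[-0.19  0.04 -0.05]
reg insert1 0.86 724 [109.5 289. ] [26. 33.] [0.5125 0.1806 0.044 ]
reg insert1 0.59 6741 [114.5 156.5] [89. 95.] [0.591  0.1636 0.044 ]
tip insert1 0.82 [133.5 300.6] [0.5038 0.1677 0.044 ]
tip insert1 0.6 [119.3 156.7] [0.5908 0.1611 0.044 ]
```

The tray is held level: -3 N, with the insert pixels unchanged. I'll lift, approach and rotate to the rack's yaw.

Call:
carry_out:
  translation:
    - [0,0,-0.01]
    - [0,0,-0.02]
    - [0,0,-0.02]
    - [0,0,-0.02]
    - [0,0,-0.015]
    - [-0.01,-0.0024,0]
    - [-0.022,-0.0052,0]
    - [-0.026,-0.0061,0]
    - [-0.026,-0.0061,0]
    - [-0.0164,-0.0039,0]
  turn:
    - [0,0,0]
    - [0,0,0]
    - [0,0,0]
    - [0,0,0]
    - [0,0,0]
    - [0,0,0]
    - [0,0,0]
    - [0,0,0]
    - [0,0,0]
    - [0,0,0]
  gripper: [1,1,1,1,1,1,1,1,1,1]

```text
time: 59.35
tool_pos: [0.5699, 0.1935, 0.0841]
tool_rot: [3.141, 0.0, -1.623]
contact_force: [-0.6, 0.3, -1.8]
opening: 0.0077
```

Call:
carry_out:
  translation:
    - [0,0,0]
    - [0,0,0]
    - [0,0,0]
    - [0,0,0]
    - [0,0,0]
    - [0,0,0]
    - [0,0,0]
  turn:
    - [0,0,-0.02]
    - [0,0,-0.035]
    - [0,0,-0.04]
    - [0,0,-0.03]
    - [0,0,-0.012]
    - [0,0,0]
    - [0,0,0]
  gripper: [1,1,1,1,1,1,1]

```text
time: 60.05
tool_pos: [0.5701, 0.191, 0.085]
tool_rot: [3.142, -0.0, -1.488]
contact_force: [-0.5, 0.4, -2.6]
opening: 0.0077
```

```bash
cat > rel.py <<'E'
from rk import *
st()
p,L=lines("wrist",(0,0,330,300),35)
t=robot.observe()["tool_pos"]
print("far edge pred px(tray corner far back, far front):",[np.round(proj(p,q),0) for q in []])
for a,b,y in sorted(L,key=lambda l:l[0][1]+l[1][1]):
    o=[]
    for z in (.11,.125,.127,.17,.185,.205):
        m=at(p,(a+b)/2,z); o.append(round(m[0]+(m[1]-.45)*np.tan(.084),4))
    print(np.round(a),np.round(b),"yaw",round(y,3),"c@.11,.125,.127,.17,.185,.205",*o)
save(p,"w13.png",(0,0,400,300),2)
E
python3 rel.py
```

```text
60.0 pos [0.5701 0.191  0.085 ] rot [ 3.142 -0.    -1.488] F [-0.5  0.4 -2.6] op 0.0077
far edge pred px(tray corner far back, far front): []
[241.  43.] [302.  45.] yaw 0.063 c@.11,.125,.127,.17,.185,.205 0.6522 0.6494 0.649 0.6409 0.638 0.6343
[147.  44.] [222.  45.] yaw 0.069 c@.11,.125,.127,.17,.185,.205 0.6522 0.6494 0.649 0.6409 0.638 0.6343
[264.  47.] [ 0. 47.] yaw 0.084 c@.11,.125,.127,.17,.185,.205 0.6506 0.6479 0.6475 0.6398 0.6371 0.6335
[ 0. 55.] [257.  55.] yaw 0.084 c@.11,.125,.127,.17,.185,.205 0.647 0.6446 0.6443 0.6375 0.6351 0.6319
[257.  57.] [ 0. 57.] yaw 0.084 c@.11,.125,.127,.17,.185,.205 0.6457 0.6434 0.6431 0.6366 0.6343 0.6313
[275. 222.] [329. 222.] yaw 0.079 c@.11,.125,.127,.17,.185,.205 0.5504 0.5564 0.5572 0.5743 0.5803 0.5883
[148. 222.] [219. 222.] yaw 0.083 c@.11,.125,.127,.17,.185,.205 0.5504 0.5564 0.5572 0.5743 0.5803 0.5883
[ 23. 248.] [123. 248.] yaw 0.084 c@.11,.125,.127,.17,.185,.205 0.5322 0.5397 0.5407 0.5624 0.57 0.5801
```

View pics/w13.png

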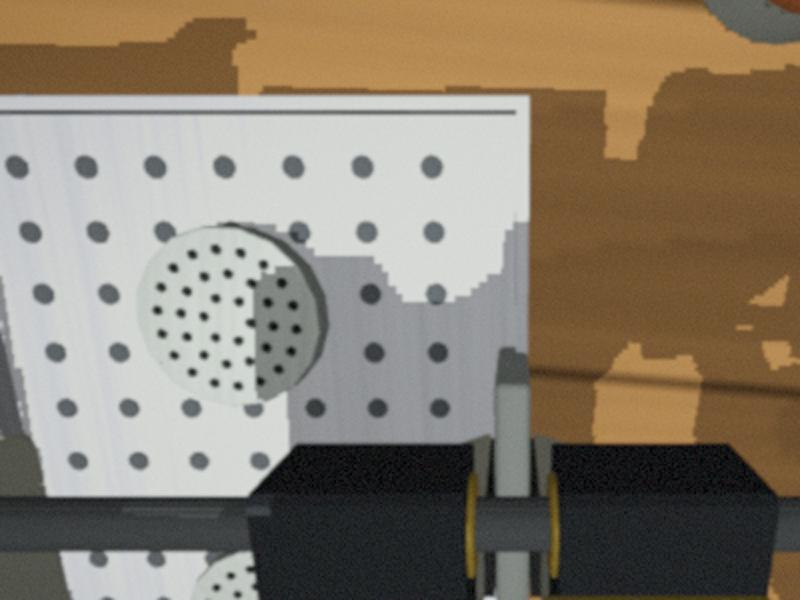

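The far tray lip is at row 47, which puts the tray about 1.5 mm off the rack axis, with matching yaw. I'll correct and slide in.

Call:
carry_out:
  translation:
    - [0,0.0015,0]
    - [-0.015,0,0]
    - [-0.025,0,0]
    - [-0.025,0,0]
    - [-0.015,0,0]
    - [0,0,0]
    - [0,0,0]
  turn:
    - [0,0,0]
    - [0,0,0]
    - [0,0,0]
    - [0,0,0]
    - [0,0,0]
    - [0,0,0]
    - [0,0,0]
  gripper: [1,1,1,1,1,1,1]

```text
time: 60.8
tool_pos: [0.5616, 0.271, 0.0848]
tool_rot: [3.141, -0.001, -1.486]
contact_force: [0.1, 0.4, -3.2]
opening: 0.0076
```

```bash
python3 rel.py
```

```text
60.8 pos [0.5616 0.271  0.0848] rot [ 3.141e+00 -1.000e-03 -1.486e+00] F [ 0.1  0.4 -3.2] op 0.0076
far edge pred px(tray corner far back, far front): []
[219.  43.] [267.  44.] yaw 0.064 c@.11,.125,.127,.17,.185,.205 0.6508 0.648 0.6476 0.6394 0.6365 0.6327
[265.  47.] [118.  47.] yaw 0.086 c@.11,.125,.127,.17,.185,.205 0.6488 0.6461 0.6458 0.6381 0.6354 0.6318
[ 8. 54.] [97. 54.] yaw 0.083 c@.11,.125,.127,.17,.185,.205 0.6452 0.6428 0.6425 0.6357 0.6333 0.6302
[99. 55.] [257.  55.] yaw 0.087 c@.11,.125,.127,.17,.185,.205 0.6452 0.6429 0.6425 0.6357 0.6333 0.6302
[258.  57.] [ 9. 57.] yaw 0.085 c@.11,.125,.127,.17,.185,.205 0.6439 0.6416 0.6413 0.6348 0.6326 0.6296
[275. 222.] [329. 222.] yaw 0.08 c@.11,.125,.127,.17,.185,.205 0.5488 0.5548 0.5556 0.5728 0.5788 0.5867
[149. 222.] [230. 222.] yaw 0.085 c@.11,.125,.127,.17,.185,.205 0.5487 0.5547 0.5555 0.5727 0.5787 0.5867
[ 25. 248.] [125. 248.] yaw 0.085 c@.11,.125,.127,.17,.185,.205 0.5304 0.538 0.539 0.5607 0.5683 0.5784
```

Call:
carry_out:
  translation:
    - [-0.015,0,0]
    - [-0.02,0,0]
    - [-0.02,0,0]
    - [-0.01,0,0]
    - [0,0,0]
    - [0,0,0]
  turn:
    - [0,0,0]
    - [0,0,0]
    - [0,0,0]
    - [0,0,0]
    - [0,0,0]
    - [0,0,0]
  gripper: [1,1,1,1,1,1]

```text
time: 61.45
tool_pos: [0.5563, 0.3355, 0.0847]
tool_rot: [3.141, -0.001, -1.486]
contact_force: [-0.0, 0.3, -2.6]
opening: 0.0078
```

Run:
```python
from rk import *
st(); s=robot.observe(); print("tau",np.round(s["torque"],2))
p,L=lines("wrist",(0,0,260,140),25)
for a,b,y in sorted(L,key=lambda l:l[0][1]+l[1][1]):
    o=[]
    for z in (.11,.125,.127,.17,.185):
        m=at(p,(a+b)/2,z); o.append(round(m[0]+(m[1]-.45)*np.tan(.084),4))
    print(np.round(a),np.round(b),"yaw",round(y,3),*o)
```

```text
61.5 pos [0.5563 0.3355 0.0847] rot [ 3.141e+00 -1.000e-03 -1.486e+00] F [-0.   0.3 -2.6] op 0.0078
tau [-0.18 -0.05 -0.03]
[122.   9.] [0. 9.] yaw 0.085 0.6673 0.663 0.6624 0.6501 0.6459
[259.  47.] [230.  47.] yaw 0.085 0.649 0.6463 0.6459 0.6382 0.6355
[188.  54.] [257.  55.] yaw 0.083 0.6454 0.643 0.6427 0.6359 0.6335
[257.  58.] [188.  57.] yaw 0.08 0.644 0.6417 0.6414 0.635 0.6327
[ 0. 63.] [185.  63.] yaw 0.086 0.641 0.639 0.6387 0.633 0.631
[188.  65.] [ 0. 65.] yaw 0.086 0.6399 0.638 0.6378 0.6323 0.6304
[160. 129.] [188. 129.] yaw 0.089 0.606 0.607 0.6072 0.6101 0.6112
```

Call:
carry_out:
  translation:
    - [-0.012,0,0]
    - [-0.015,0,0]
    - [-0.008,0,0]
    - [0,0,0.002]
    - [0,0,0.001]
    - [0,0,0]
    - [0,0,0]
  turn:
    - [0,0,0]
    - [0,0,0]
    - [0,0,0]
    - [0,0,0]
    - [0,0,0]
    - [0,0,0]
    - [0,0,0]
  gripper: [1,1,1,1,1,1,1]

```text
time: 62.2
tool_pos: [0.5536, 0.3701, 0.0819]
tool_rot: [3.141, -0.0, -1.487]
contact_force: [-0.0, -1.0, -2.0]
opening: 0.0076
```

Call:
carry_out:
  translation:
    - [0,0,0.001]
    - [0,0,0]
    - [-0.003,0,0]
    - [-0.003,0,0]
    - [0,0,0]
    - [0,0,0]
  turn:
    - [0,0,0]
    - [0,0,0]
    - [0,0,0]
    - [0,0,0]
    - [0,0,0]
    - [0,0,0]
  gripper: [1,1,1,1,1,1]

```text
time: 62.8
tool_pos: [0.5529, 0.3766, 0.0809]
tool_rot: [3.142, -0.0, -1.487]
contact_force: [-0.2, -0.5, -2.5]
opening: 0.0076
```

Call:
carry_out:
  translation:
    - [-0.003,0,0]
    - [-0.003,0,0]
    - [0,0,0]
    - [0,0,0]
  turn:
    - [0,0,0]
    - [0,0,0]
    - [0,0,0]
    - [0,0,0]
  gripper: [1,1,1,1]

```text
time: 63.2
tool_pos: [0.5525, 0.3826, 0.0809]
tool_rot: [3.142, -0.0, -1.487]
contact_force: [-0.3, 0.6, -3.7]
opening: 0.0078
```

Call:
carry_out:
  translation:
    - [-0.002,0,0]
    - [0,0,0]
    - [0,0,0]
  turn:
    - [0,0,0]
    - [0,0,0]
    - [0,0,0]
  gripper: [1,1,1]

```text
time: 63.5
tool_pos: [0.5525, 0.3835, 0.0809]
tool_rot: [3.141, -0.002, -1.487]
contact_force: [0.9, -6.0, -2.9]
opening: 0.0077
```

The stop bar is touched (Fy -6 N). Now I'll set it down on the ledges.

Call:
carry_out:
  translation:
    - [0.0005,0,0.001]
    - [0,0,0]
    - [0,0,0]
  turn:
    - [0,0,0]
    - [0,0,0]
    - [0,0,0]
  gripper: [1,1,1]

```text
time: 63.8
tool_pos: [0.5526, 0.3835, 0.0802]
tool_rot: [-3.141, -0.0, -1.487]
contact_force: [0.9, -6.0, -0.2]
opening: 0.0077
```

Call:
carry_out:
  translation:
    - [0,0,0.0007]
    - [0,0,0]
    - [0,0,0]
  turn:
    - [0,0,0]
    - [0,0,0]
    - [0,0,0]
  gripper: [1,1,1]

```text
time: 64.1
tool_pos: [0.5526, 0.3835, 0.0801]
tool_rot: [-3.141, -0.0, -1.487]
contact_force: [-0.5, -5.6, 2.3]
opening: 0.0076
```

Call:
carry_out:
  translation:
    - [0,0,0]
    - [0,0,0]
    - [0,0,0]
    - [0,0,0]
    - [0,0,0]
    - [0,0,-0.01]
    - [0,0,-0.02]
    - [0,0,-0.03]
    - [0,0,-0.03]
    - [0,0,-0.03]
  turn:
    - [0,0,0]
    - [0,0,0]
    - [0,0,0]
    - [0,0,0]
    - [0,0,0]
    - [0,0,0]
    - [0,0,0]
    - [0,0,0]
    - [0,0,0]
    - [0,0,0]
  gripper: [0.4,0.4,0.4,0.4,0.4,0.4,0.4,0.4,0.4,0.4]

```text
time: 65.1
tool_pos: [0.5524, 0.384, 0.2014]
tool_rot: [-3.141, 0.0, -1.487]
contact_force: [-0.1, -0.6, -0.1]
opening: 0.0277
```

Call:
carry_out:
  translation:
    - [0,0,-0.03]
    - [0.02,0.02,0]
    - [0.02,0.02,0]
    - [0,0,0]
    - [0,0,0]
  turn:
    - [0,0,0]
    - [0,0,0]
    - [0,0,0]
    - [0,0,0]
    - [0,0,0]
  gripper: [0.4,0.4,0.4,0.4,0.4]

```text
time: 65.6
tool_pos: [0.5161, 0.3408, 0.2305]
tool_rot: [-3.14, 0.001, -1.487]
contact_force: [1.0, -0.4, -0.5]
opening: 0.0277
```

Run:
```python
from h import *
st()
p=look(["insert1"],.124); look(["tray"],.11); look(["tray_pull"],.14); save(p,"w14.png",None,1.5)
p=look(["insert1"],.124,"top"); look(["tray"],.11,"top"); look(["housing1"],.018,"top")
p=look(["insert1"],.124,"scene"); look(["tray"],.11,"scene")
yv=np.array([-.0839,.9965,0]); xv=np.array([.9965,.0839,0])
```

```text
65.6 pos [0.5161 0.3408 0.2305] rot [-3.140e+00  1.000e-03 -1.487e+00] F [ 1.  -0.4 -0.5] op 0.0277
reg insert1 0.63 2028 [141.  93.] [50. 50.] [0.5912 0.46   0.124 ]
reg insert1 0.62 1610 [150.  183.5] [43. 46.] [0.5   0.452 0.124]
tip insert1 0.88 [143.   93.5] [0.5909 0.458  0.124 ]
tip insert1 0.79 [150.6 183.1] [0.5005 0.4513 0.124 ]
reg tray 0.97 24145 [142.1 131.4] [191.2 161.8] [0.5528 0.4647 0.11  ]
tip tray 0.63 [151.1 137.4] [0.5473 0.4553 0.11  ]
reg tray_pull 0.76 23775 [141.7 130. ] [192.6 160. ] [0.557  0.4534 0.14  ]
reg tray_pull 0.34 2021 [140.3  93.3] [51.6 48.1] [0.5904 0.4543 0.14  ]
tip tray_pull 0.61 [216.5 141.6] [0.5521 0.382  0.14  ]
tip tray_pull 0.33 [150.3 137. ] [0.5511 0.4454 0.14  ]
reg insert1 0.57 115 [111.2 216. ] [ 8.2 16.5] [0.509  0.4577 0.124 ]
tip insert1 0.58 [373.3 135.3] [ 0.6797 -0.259   0.124 ]
tip insert1 0.54 [112.8 221.3] [0.4947 0.4534 0.124 ]
reg tray 0.75 223 [104.1 213.1] [10.3 17.8] [0.5214 0.4808 0.11  ]
tip tray 0.49 [110.1 205.6] [0.5408 0.4648 0.11  ]
reg housing1 0.84 288 [418.  202.5] [21.9 21.9] [ 0.5045 -0.3906  0.018 ]
reg housing1 0.82 243 [417.7 224.9] [21.  21.9] [ 0.4399 -0.3794  0.018 ]
reg housing1 0.55 339 [420.  182.5] [19. 22.] [ 0.5631 -0.4059  0.018 ]
tip housing1 0.81 [414.2 200.7] [ 0.5106 -0.3806  0.018 ]
tip housing1 0.79 [418.4 184.2] [ 0.5584 -0.4004  0.018 ]
tip housing1 0.68 [419.6 224.8] [ 0.4398 -0.3849  0.018 ]
reg insert1 0.63 190 [405. 219.] [10. 20.] [0.583  0.4633 0.124 ]
reg insert1 0.48 240 [397.  193.5] [15. 18.] [0.5024 0.4537 0.124 ]
tip insert1 0.77 [396.4 195.7] [0.51   0.4512 0.124 ]
tip insert1 0.6 [405.2 222.4] [0.5934 0.4624 0.124 ]
reg tray 0.71 2808 [399.  200.5] [47. 68.] [0.5143 0.4615 0.11  ]
reg tray 0.57 5804 [407.1 211.1] [118.4 113.1] [0.5472 0.4778 0.11  ]
tip tray 0.76 [397.5 210.6] [0.5482 0.4533 0.11  ]
tip tray 0.73 [397.2 195.3] [0.4971 0.459  0.11  ]
```

The nets put the tray at (0.547, 0.455), which matches home. The inserts are 91 mm apart on it, and all three housings are in the tub. I'm handing in.

```bash
python3 -c "
from h import *
st(); print(robot.hand_in())"
```

```text
66.8 pos [0.5159 0.3407 0.2293] rot [-3.142 -0.    -1.487] F [-0.3 -0.3  0.2] op 0.0274
the job is handed in; nothing more can be done
None
```

I stripped both full housings on the aluminium block and laid their two inserts side by side on the tray. All three housings are in the tub; the third was already empty. The tray is on the middle runners, pushed until it touched the stop bar (about 6 N), and I handed in at 66.8 s.

**Last checks:**
- **Tray:** the wrist and scene networks put its centre at (0.547–0.548, 0.453–0.455), against (0.547, 0.456) expected when home. It rested on the ledges before I let go. The top camera's estimate was weaker, (0.541, 0.465).
- **Inserts:** they show round and 91 mm apart on the tray.
- **Housings:** the top camera finds all three inside the tub.
- **Robot:** it was clear of everything, with no contact force.

**What went wrong or disagreed:**
- The real fingertips sit about 42 mm above the reported tool position, so the first two grasps closed above the ring. I corrected by feeling my way down, and nothing was disturbed.
- I had used up the 16 pictures, so the final state is confirmed by the networks, the camera geometry and the force readings. I did not see it in a last picture.
- I did not measure the tray's level after release, nor check the crock, can and tin again. The arm never touched those three.

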